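# Pack the boiler fittings into the caddy

### The arm

A 7-joint arm with a two-finger parallel gripper is mounted at the origin on the work surface. World frame = base frame: x ahead of the robot, y to its left, z up, the work surface at z = 0. Lengths are in m, angles in rad, forces in N, time in s.
With the tool pointing down it reaches from about 0.4 to 0.875 m from the base axis. Payload 19.3 kg.
Tool frame: the origin (TCP) lies at the very end of the fingers, on their centre line; the grasp point (between the pads) lies 19 mm behind it; z points along the fingers, x is the direction in which the jaws open and shut, and the axes are right-handed (so a half turn about z gives the same grasp; the last joint's range is limited). The gripper opens to 85 mm and grips with 20 to 120 N. Pads are 22 mm wide; open, the fingers measure 114 mm over their backs; the gripper's body (76 mm by 85 mm) begins 54 mm behind the grasp point. The pads swing forward as they close: fully open they stand 13 mm farther back than shut.
Start: joints at [-1.177, 0.521, -0.036, 1.599, 0.021, 1.021, -0.113], TCP at [0.28, 0.559, 0.231] pointing down, gripper open.
Joint ranges: [-2.91, 2.91], [-0.3, 2.13], [-1.5, 1.42], [0.17, 2.43], [-1.26, 4.41], [0.16, 1.93], [-2.52, 2.52]. Speed limits (rad/s): [1.89, 1.89, 2.39, 2.39, 3.01, 3.01, 3.01].

### API

Orientations are given as [roll, pitch, yaw] about the fixed x, y, z axes, in that order (R = Rz(yaw) Ry(pitch) Rx(roll)).
In Python, from workcell import bot gives the robot as it stands.
- The arm moves only by the tool jog_arm, never from a script. Its argument "increments" is a list of rows, each an object of numbers: "wx", "wy", "wz": the turn, a rotation vector about the tool's x, y, z in degrees; "x", "y", "z": the shift along the tool's x, y, z in cm; "claw": the opening in per cent of the stroke, from 0 (shut) to 100 (fully open). A call has 1 to 10 rows; each row is the pose to reach, as a shift and turn from the pose measured when the call began, along the tool's axes at that moment; what a row does not reach only later rows make up. A row lasts 1/8 s, in which the tool goes at most 62.5 mm and 10.7 degrees, less where a joint would pass 70% of its speed; a pose out of reach is approached as far as the arm can. A call with a gripper value outside its range is refused whole. The fingers move at their own pace and stop on an object; "squeeze" is the grip in N (left out, the last holds). Time passes only in rows, so rows that repeat a pose let the fingers close. It gives the time, the measured TCP pose, the force and the opening at its end, in the units of the state.
- bot.observe(): the state, without advancing time (a new reading comes with each control period).
- bot.grab_frame(name): name is "scene" or "top" or "wrist"; returns a dict with "pixels" (384x512x3 uint8, red, green, blue), "fov_y" (degrees; the focal length in pixels is half the picture's height over the tangent of half this angle, whatever the lens; pixels are square), "cx", "cy" (the principal point, pixels), "origin" and "orientation" of the camera in the world. Camera axes: x right, y down, z forward; pixel columns grow to the right and rows downward; lengths in m; the calibration is good to about 2 mm. The wrist camera is an equidistant fisheye: a pixel r from the principal point sees the ray r / f radians off the axis. A picture is of the moment at which its call begins. There is no depth.
- bot.job_done(): hands the job in, once; it reports no verdict.
The state is a dict: "clock": time; "qpos": joint angles; "qd": joint speeds; "joint_efforts": joint torques, N m; "position": TCP position; "tool_rot": TCP orientation; "force": force on the tool from outside, world axes, zero at the start; "moment": the same for the moment, N m; "grip_width": finger opening in m.
Only numpy, scipy, OpenCV 4.12 (cv2) and the standard library are available. Lean on these libraries where they do the work, as an engineer would, in place of code of your own. Each camera call takes 0.05 s, during which the arm holds its last target.

### The job

Pack the fittings for the new boiler into the fitter's wooden caddy, each lying flat in its own place: the large copper tee in the square tub, the large copper elbow in the round tub, the long brass connector in the long tub, and the brass hexagon nut over the peg, down on its base. Leave the smaller tee and the smaller elbow, which belong to another job, where they lie.

Things in the scene. Friction and masses are not known exactly. Their poses are not given: they have to be found in the camera images.
- tee_large: Large copper tee fitting lying flat, 26 mm high. Straight run along its x axis, 64 mm long, 26 mm diameter, axis at y = -10.5 mm; one branch of 26 mm diameter to +y, ending at y = +23.5 mm. Origin: underside, middle of its 64 x 47 mm outline; z up. At x = 0 it is 47 mm across in y. About 110 g.
- elbow_large: Large copper 90-degree elbow lying flat, 26 mm high and thick. Leg axes: y = -14 mm (to x = 27) and x = -14 mm (to y = 27), round bend between. Origin: underside level, middle of the 54 x 54 mm outline, in the crook; z up. Balances near (-5, -5) mm: pinch it across the bend on the diagonal, one finger in the crook (36 mm for 22 mm wide fingers); held by a leg's end it swings down. 90 g.
- connector: Long straight brass connector lying on its side, along its x axis, 84 mm long: a round tube of 24 mm diameter with a hexagon nut (32 mm across flats, 18 mm long) at either end, 48 mm of bare tube between them. Origin: its middle, on the tube's axis, 16 mm above what it lies on. About 170 g.
- nut: Large flat brass hexagon nut lying flat: 54 mm across flats, 14 mm high, with a hexagonal hole 34 mm across flats. Flats face its x axis and every 60 degrees from it. Origin: middle of its underside; z up. About 100 g.
- tee_small: Smaller copper tee, a look-alike to leave alone: same shape as the large one at two thirds the size (42 x 31 mm outline, 17 mm high). Origin as on the large tee.
- elbow_small: Smaller copper elbow, a look-alike to leave alone: same shape as the large one at two thirds the size (36 x 36 mm outline, 17 mm high). Origin as on the large elbow.
- tub_square: Shallow square grey tub, 110 x 110 mm outside, 15 mm high, walls and floor 3 mm (inside 104 x 104 mm). Origin: middle of its underside; its inner floor is 3 mm above. It is fixed in a plywood caddy (270 x 290 mm, rim 26 mm high) whose floor is 6 mm above the worktop; four inserts fill its 2 x 2 cells in any arrangement, 130 mm (along x) and 139 mm (along y) apart, all turned alike with the caddy.
- tub_round: Shallow round grey tub, 120 mm outside diameter, 15 mm high, walls and floor 3 mm (inside 114 mm). Origin: middle of its underside; its inner floor is 3 mm above. In the same caddy.
- tub_long: Shallow oblong grey tub, 84 mm along its x, 128 mm along its y, 15 mm high, walls and floor 3 mm (inside 78 x 122 mm). Origin: middle of its underside; its inner floor is 3 mm above. In the same caddy.
- peg_stand: Grey square base plate, 90 x 90 mm and 3 mm thick, with an upright steel peg of 12 mm diameter in its middle whose top is 33 mm above the plate's underside. Origin: middle of the plate's underside. In the same caddy.
There are look-alikes about, which are no part of the job. What is shaped like the connector but blue is not meant.

How it is judged:
By the outcome, as a careful person would: the job done as asked, in the order asked, and still so for the second after the job is handed in, with the robot touching nothing.
It also fails if it takes over 104 s, if anything falls off the work surface, if the arm or the gripper's body presses on something with over 40 N, if the wrist force passes 120 N, or if a joint passes its speed limit or range.

## Working session

There is one attempt and no reset: what is moved stays moved. The work goes in short steps, Python scripts to look and compute and a tool call to move; the robot and the scene stay as the last step left them, time stands still between calls to the robot, and variables do not carry over. Pictures are saved under pics/ and viewed, and the job is handed in when it is done.

Besides the shell and the picture viewer there is one more tool, called after "Emit:" as name(argument=value, ...) on one line, values as JSON. jog_arm: Moves the arm, as the interface text tells. Its arguments: {"type":"object","properties":{"increments":{"type":"array","items":{"type":"object","properties":{"wx":{"type":"number"},"wy":{"type":"number"},"wz":{"type":"number"},"x":{"type":"number"},"y":{"type":"number"},"z":{"type":"number"},"claw":{"type":"number"}}}},"squeeze":{"type":"number"}},"required":["increments"]}

```bash
ls; mkdir -p pics; python3 - <<'E'
from workcell import bot
import cv2
s=bot.observe()
print(s)
for n in ["top","scene"]:
    f=bot.grab_frame(n)
    cv2.imwrite(f"pics/{n}0.png",f["pixels"][:,:,::-1])
    print(n,f["fov_y"],f["cx"],f["cy"],f["origin"],f["orientation"])
E
```

```text
pics
{'clock': 0.0, 'qpos': array([-1.17723042,  0.52203222, -0.03631921,  1.59999897,  0.02120819,
        1.02115737, -0.11280321]), 'qd': array([ 0.00064009, -0.00179915, -0.00061421, -0.00048704,  0.00041268,
        0.0012608 , -0.00108375]), 'joint_efforts': array([ 1.29288455e-03, -9.27109408e+01,  1.98048055e+00, -3.69885671e+01,
        1.78814266e-02,  9.08130925e-03,  7.87930190e-06]), 'position': array([0.27945684, 0.55864509, 0.23071774]), 'tool_rot': array([3.14149282e+00, 1.20652051e-03, 1.10701419e+00]), 'force': array([ 0.17388339,  0.01122685, -0.51273654]), 'moment': array([-0.00486036, -0.01236211,  0.0052083 ]), 'grip_width': 0.08540163747463105}
top 57.98281127796501 249.93912933904124 193.95541919268473 [ 0.36429174 -0.05001138  0.95202515] [-2.98139556  0.0118863  -1.59583312]
scene 48.72717743417342 256.5976868777546 191.45233925242923 [ 1.02452349 -0.67887863  0.89640767] [-2.36995539 -0.01831485  0.69886143]
```

```bash
python3 - <<'E'
import cv2
for n in ["top","scene"]:
    i=cv2.imread(f"pics/{n}0.png"); cv2.imwrite(f"pics/{n}0b.png",cv2.resize(i,(800,600),interpolation=cv2.INTER_CUBIC))
E
```

```text
(no output)
```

View pics/top0b.png

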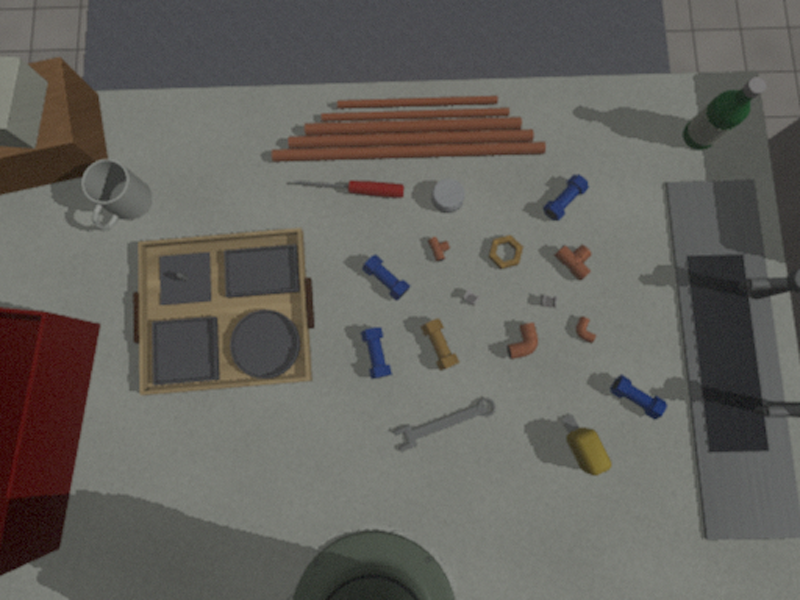

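View pics/scene0b.png

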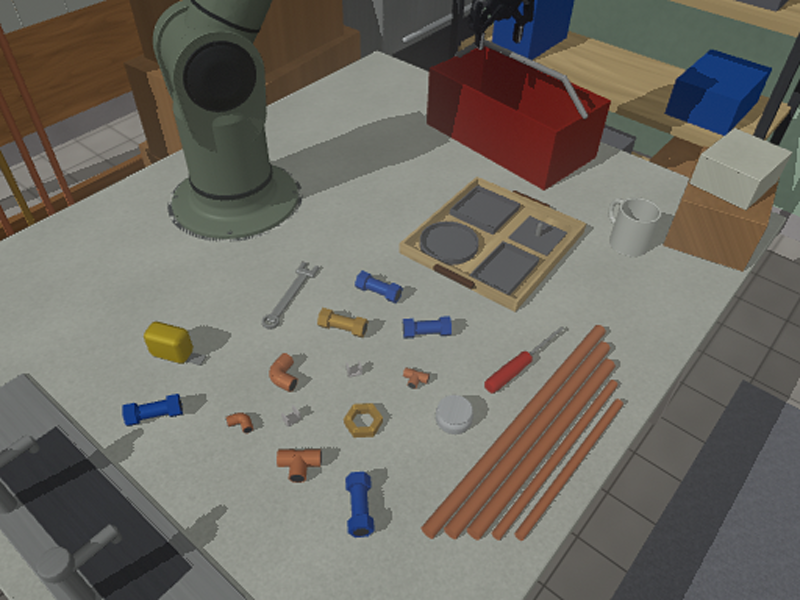

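Candidates in the 800x600 top view:
- **Tees:** (574,261) large, (438,247) small.
- **Elbows:** (523,340) large, (586,329) small.
- **Connector:** (440,343) brass. The ones at (386,277), (376,352), (567,197) and (640,396) are blue and not meant.
- **Nut:** (506,252) is a brass hexagon. The white cap at (448,194) is not the nut.

Next I take close crops and colour masks.

```bash
cat > h.py <<'E'
import numpy as np, cv2, math
from scipy.spatial.transform import Rotation as R
from scipy.optimize import minimize
def Rm(rpy): return R.from_euler('xyz',rpy).as_matrix()
class Cam:
    def __init__(s,f,fish=False):
        s.o=np.array(f["origin"]);s.R=Rm(f["orientation"]);s.cx,s.cy=f["cx"],f["cy"];s.fish=fish
        s.f=f["pixels"].shape[0]/2/math.tan(math.radians(f["fov_y"]/2))
    def proj(s,P):
        c=(np.atleast_2d(P)-s.o)@s.R
        if s.fish:
            r=np.hypot(c[:,0],c[:,1]);th=np.arctan2(r,c[:,2]);k=s.f*th/np.maximum(r,1e-9)
            return np.c_[s.cx+c[:,0]*k,s.cy+c[:,1]*k]
        return np.c_[s.cx+s.f*c[:,0]/c[:,2],s.cy+s.f*c[:,1]/c[:,2]]
    def ray(s,u,v):
        x,y=(u-s.cx)/s.f,(v-s.cy)/s.f
        if s.fish:
            r=math.hypot(x,y);d=np.array([x/r*math.sin(r),y/r*math.sin(r),math.cos(r)]) if r>1e-9 else np.array([0,0,1.])
        else: d=np.array([x,y,1.])
        return s.R@d
    def at(s,u,v,z):
        d=s.ray(u,v);return s.o+d*(z-s.o[2])/d[2]
E
python3 - <<'E'
from workcell import bot
import cv2,pickle,numpy as np
from h import *
fr={n:bot.grab_frame(n) for n in ["top","scene","wrist"]}
pickle.dump(fr,open("fr0.pkl","wb"))
t=fr["top"];c=Cam(t)
k=1/1.5625
for n,(u,v),z in [("teeL",(574,261),.013),("teeS",(438,247),.009),("elL",(523,340),.013),("elS",(586,329),.009),("conn",(440,343),.016),("nut",(506,252),.014),("cad TL",(139,242),.026),("TR",(302,231),.026),("BR",(311,380),.026),("BL",(140,392),.026),("toolbox",(100,323),.12),("bottle",(697,135),.0)]:
    print(n,np.round(c.at(u*k,v*k,z),3))
im=t["pixels"][:,:,::-1]
cv2.imwrite("pics/crop_parts.png",cv2.resize(im[130:250,225:400],None,fx=4.5,fy=4.5,interpolation=cv2.INTER_CUBIC))
cv2.imwrite("pics/crop_caddy.png",cv2.resize(im[135:265,75:210],None,fx=4.5,fy=4.5,interpolation=cv2.INTER_CUBIC))
E
```

```text
teeL [ 0.583 -0.37   0.013]
teeS [ 0.616 -0.13   0.009]
elL [ 0.445 -0.271  0.013]
elS [ 0.462 -0.382  0.009]
conn [ 0.444 -0.126  0.016]
nut [ 0.602 -0.25   0.014]
cad TL [0.636 0.401 0.026]
TR [0.648 0.111 0.026]
BR [0.386 0.095 0.026]
BL [0.373 0.386 0.026]
toolbox [0.48 0.41 0.12]
bottle [ 0.82  -0.621  0.   ]
```

View pics/crop_parts.png

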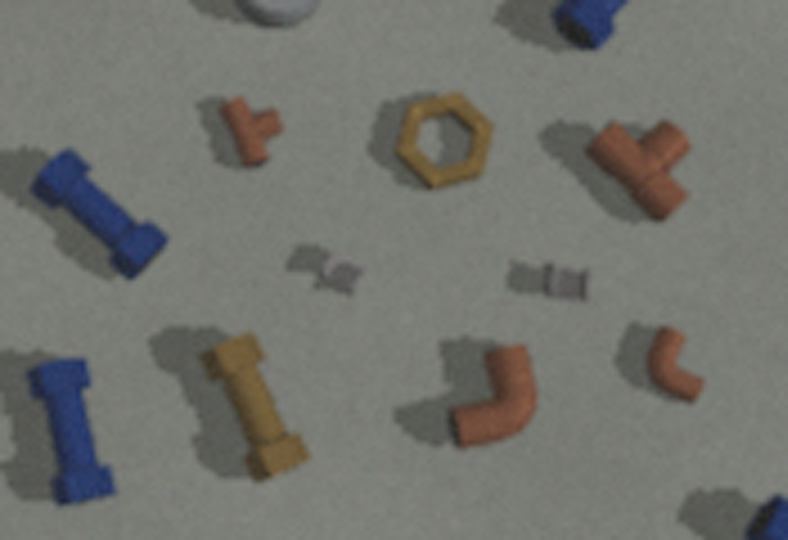

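View pics/crop_caddy.png

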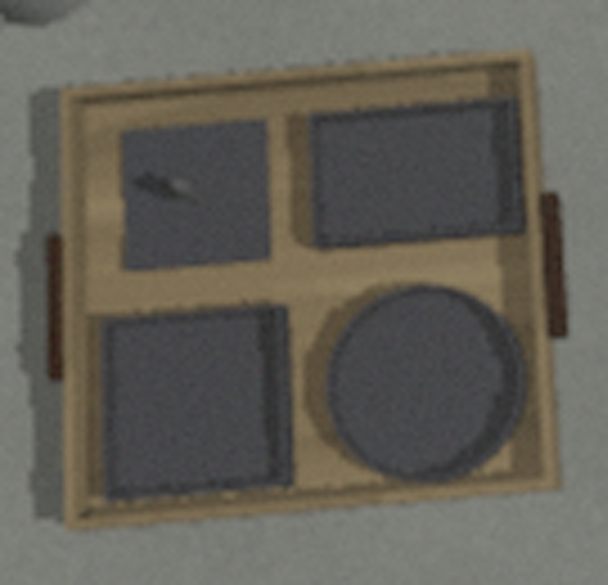

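Crop check: the large tee (≈(640,170) in the crop), large elbow (≈(500,395)), brass connector (≈(255,405)) and nut (≈(445,140)) are all clearly distinct from the small tee (250,130), the small elbow (672,365) and the blue pieces. The caddy crop shows the peg stand at upper left, the long tub at upper right, the square tub at lower left and the round tub at lower right. Next I fit poses to the silhouettes in both cameras.

```bash
cat > models.py <<'E'
from h import *
def cyl(p,q,r,n=24):
    p,q=np.array(p,float),np.array(q,float);d=(q-p)/np.linalg.norm(q-p)
    a=np.cross(d,[0,0,1.]) if abs(d[2])<.9 else np.array([1.,0,0]);a/=np.linalg.norm(a);b=np.cross(d,a)
    t=np.linspace(0,2*np.pi,n,endpoint=False)
    c=r*(np.outer(np.cos(t),a)+np.outer(np.sin(t),b));return np.r_[p+c,q+c]
def tee(s=1):
    return [cyl((-.032,-.0105,.013),(.032,-.0105,.013),.013),cyl((0,-.0105,.013),(0,.0235,.013),.013)]
def elbow(rb=.013):
    P=[];c=np.array([-.014+rb,-.014+rb])
    A=np.linspace(np.pi,1.5*np.pi,7);pts=[c+rb*np.array([np.cos(t),np.sin(t)]) for t in A]
    pts=[np.array([-.014,.027])]+pts+[np.array([.027,-.014])]
    return [cyl((*a,.013),(*b,.013),.013) for a,b in zip(pts[:-1],pts[1:])]
def hexp(R_,x0,x1,ph=0):
    t=np.arange(6)*np.pi/3+ph
    return np.r_[[(x0,R_*np.cos(a),R_*np.sin(a)) for a in t],[(x1,R_*np.cos(a),R_*np.sin(a)) for a in t]]
def conn():
    Rh=.016/np.cos(np.pi/6)
    # flats up/down: vertices at 0,60.. in y-z
    return [cyl((-.042,0,0),(.042,0,0),.012),hexp(Rh,-.042,-.024),hexp(Rh,.024,.042)]
def nut():
    Rh=.027/np.cos(np.pi/6);t=np.arange(6)*np.pi/3+np.pi/6
    return [np.array([(Rh*np.cos(a),Rh*np.sin(a),z) for a in t for z in (0,.014)])]
def nuthole():
    Rh=.017/np.cos(np.pi/6);t=np.arange(6)*np.pi/3+np.pi/6
    return [np.array([(Rh*np.cos(a),Rh*np.sin(a),z) for a in t]) for z in (0,.014)]
M={"tee":tee,"elbow":elbow,"conn":conn,"nut":nut}
S=8
def render(cam,name,pose,z,roi):
    x,y,w=pose;u0,v0,u1,v1=roi
    c,s=np.cos(w),np.sin(w);Rz=np.array([[c,-s,0],[s,c,0],[0,0,1]])
    def pr(p): return np.round(((cam.proj(p@Rz.T+[x,y,z])-[u0,v0]+.5)*S-.5)*16).astype(np.int32)
    img=np.zeros(((v1-v0)*S,(u1-u0)*S),np.uint8)
    for p in M[name](): cv2.fillConvexPoly(img,cv2.convexHull(pr(p)),255,shift=4)
    if name=="nut":
        h=[]
        for p in nuthole():
            k=np.zeros_like(img);cv2.fillConvexPoly(k,cv2.convexHull(pr(p)),255,shift=4);h.append(k)
        img[(h[0]>0)&(h[1]>0)]=0
    return cv2.resize(img,(u1-u0,v1-v0),interpolation=cv2.INTER_AREA)/255.
def mask(im,kind):
    hsv=cv2.cvtColor(im,cv2.COLOR_RGB2HSV).astype(int);H,Sa,V=hsv[...,0],hsv[...,1],hsv[...,2]
    m=((H<=12)|(H>=172))&(Sa>75)&(V>25) if kind=="cu" else (H>12)&(H<30)&(Sa>75)&(V>25)
    return m.astype(float)
def fit(name,kind,views,guess,z,yaws,pad=45):
    data=[]
    for cam,im in views:
        c=cam.proj([guess[0],guess[1],.01])[0];r=pad*cam.f/np.linalg.norm(cam.o-[*guess[:2],0])/1000*1.0
        u0,v0=np.floor(c-r).astype(int);u1,v1=np.ceil(c+r).astype(int)
        u0,v0=max(u0,0),max(v0,0);u1,v1=min(u1,im.shape[1]),min(v1,im.shape[0])
        roi=(u0,v0,u1,v1);mm=mask(im[v0:v1,u0:u1],kind)
        data.append((cam,roi,mm))
    def cost(p,per=False):
        cs=[np.abs(render(c,name,(p[0]/1000,p[1]/1000,p[2]/20),z,r)-m).sum()/m.sum() for c,r,m in data]
        return cs if per else sum(cs)
    best=None
    for w in yaws:
        q=minimize(cost,[guess[0]*1000,guess[1]*1000,w*20],method="Nelder-Mead",options=dict(initial_simplex=[[guess[0]*1000+a,guess[1]*1000+b,w*20+g] for a,b,g in [(0,0,0),(6,0,0),(0,6,0),(0,0,5)]],xatol=.05,fatol=1e-4,maxiter=200))
        if best is None or q.fun<best.fun: best=q
    p=best.x
    return np.array([p[0]/1000,p[1]/1000,p[2]/20]),cost(p,True)
E
cat > fit0.py <<'E'
import pickle
from models import *
fr=pickle.load(open("fr0.pkl","rb"))
T=(Cam(fr["top"]),fr["top"]["pixels"]);Sc=(Cam(fr["scene"]),fr["scene"]["pixels"])
y8=np.arange(8)*np.pi/4
for n,k,g,z,ys in [("tee","cu",(.583,-.37),0,y8),("elbow","cu",(.445,-.271),0,y8),("conn","br",(.444,-.126),.016,np.arange(4)*np.pi/4),("nut","br",(.602,-.25),0,[0,.4,.8])]:
    for nm,v in (("both",[T,Sc]),("top",[T]),("scene",[Sc])):
        p,c=fit(n,k,v,g,z,ys,pad=60)
        print(n,nm,np.round(p[:2],4),round(math.degrees(p[2]),1),np.round(c,3))
E
python3 fit0.py
```

```text
tee both [ 0.5888 -0.3744] 221.1 [0.209 0.163]
tee top [ 0.5884 -0.3742] 219.5 [0.21]
tee scene [ 0.5886 -0.3747] 222.1 [0.158]
elbow both [ 0.4455 -0.2689] 10.2 [0.2   0.179]
elbow top [ 0.4458 -0.2695] 373.9 [0.194]
elbow scene [ 0.4455 -0.2688] 9.3 [0.179]
conn both [ 0.4425 -0.1255] 21.1 [0.159 0.134]
conn top [ 0.4422 -0.1252] 201.8 [0.158]
conn scene [ 0.4427 -0.1255] 21.7 [0.132]
nut both [ 0.606  -0.2503] 12.4 [0.213 0.081]
nut top [ 0.6058 -0.2501] 13.1 [0.212]
nut scene [ 0.606  -0.2504] 72.6 [0.08]
```

Top and scene fits agree to under 1 mm and about 3°. Next I check the caddy's rim corners and peg by overlaying the model on both pictures, and locate the toolbox.

```bash
cat > cad.py <<'E'
from h import *
import pickle
fr=pickle.load(open("fr0.pkl","rb"))
def loc(c,w,p): 
    return np.array([c[0]+p[0]*math.cos(w)-p[1]*math.sin(w),c[1]+p[0]*math.sin(w)+p[1]*math.cos(w),p[2]])
c=(.511,.248);w=math.radians(2.5)
cells={"peg":(.065,.0695),"long":(.065,-.0695),"square":(-.065,.0695),"round":(-.065,-.0695)}
if __name__=="__main__":
  for n,(a,b,cc,d) in {"top":(75,135,215,275),"scene":(250,105,385,205)}.items():
    f=fr[n];cam=Cam(f);k=5
    im=cv2.resize(f["pixels"][b:d,a:cc,::-1],None,fx=k,fy=k,interpolation=cv2.INTER_CUBIC).copy()
    im=cv2.convertScaleAbs(im,alpha=1.5,beta=20)
    def P(pts,col,closed=True):
        q=((cam.proj(np.array(pts))-[a,b]+.5)*k-.5).round().astype(int)
        cv2.polylines(im,[q.reshape(-1,1,2)],closed,col,1)
    P([loc(c,w,(x,y,.026)) for x,y in [(-.135,-.145),(.135,-.145),(.135,.145),(-.135,.145)]],(0,255,0))
    for nm,(hx,hy,z) in {"square":(.055,.055,.021),"long":(.042,.064,.021),"peg":(.045,.045,.009)}.items():
        m=cells[nm];P([loc(c,w,(m[0]+x,m[1]+y,z)) for x,y in [(-hx,-hy),(hx,-hy),(hx,hy),(-hx,hy)]],(0,255,255))
    m=cells["round"];P([loc(c,w,(m[0]+.06*math.cos(t),m[1]+.06*math.sin(t),.021)) for t in np.linspace(0,6.28,40)],(255,255,0))
    m=cells["peg"];P([loc(c,w,(*m,.009)),loc(c,w,(*m,.039))],(0,0,255),False)
    cv2.imwrite(f"pics/cad_{n}.png",im)
  for n,m in cells.items(): print(n,np.round(loc(c,w,(*m,0)),4))
E
python3 cad.py
```

```text
peg [0.5729 0.3203 0.    ]
long [0.579  0.1814 0.    ]
square [0.443  0.3146 0.    ]
round [0.4491 0.1757 0.    ]
```

View pics/cad_top.png

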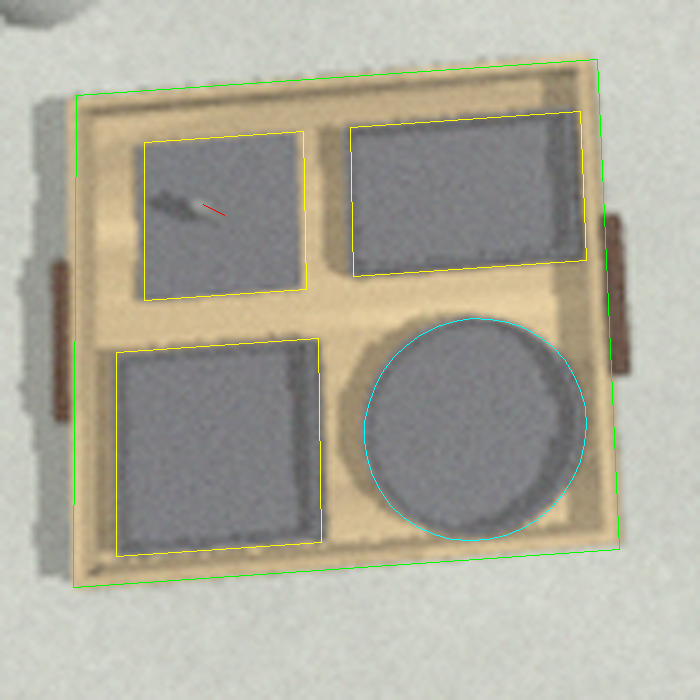

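View pics/cad_scene.png

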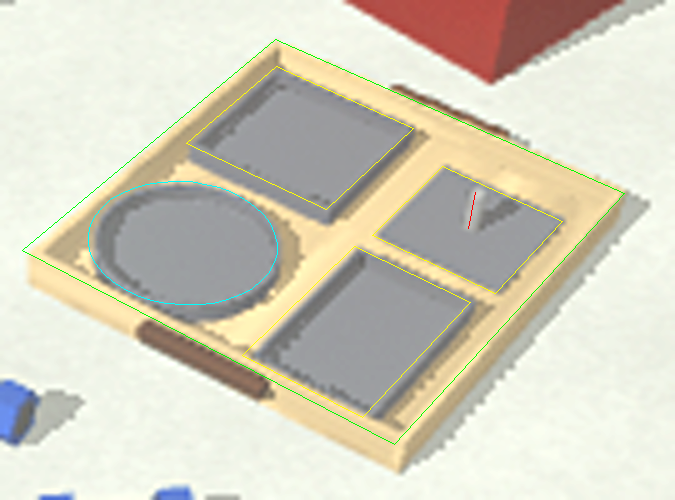

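The overlays match within about 3 mm; the peg sits about 3 mm further +y, at ≈(0.574,0.323), well inside the ±11 mm play. Next I work out the toolbox position and the first move.

```bash
cat > mv.py <<'E'
from h import *
import sys
from workcell import bot
# usage: mv.py x y z yawdeg(tool x-axis direction, mod 180) -> tool-frame shift cm and turn deg
def go(x,y,z,yaw,near=None):
    s=bot.observe();p=np.array(s["position"]);Rt=Rm(s["tool_rot"])
    cands=[]
    for k in (0,180):
        a=math.radians(yaw+k);X=np.array([math.cos(a),math.sin(a),0]);Z=np.array([0,0,-1.]);Rg=np.c_[X,np.cross(Z,X),Z]
        cands.append((np.degrees(R.from_matrix(Rt.T@Rg).as_rotvec()),k))
    d=Rt.T@(np.array([x,y,z])-p)*100
    print("t",round(s["clock"],2),"pos",np.round(p,4),"toolx yaw",round(math.degrees(math.atan2(Rt[1,0],Rt[0,0])),1),"w",round(s["grip_width"],4),"q7",np.round(s["qpos"],2))
    print("shift cm",np.round(d,2)," turns:",[ (k,np.round(c,1).tolist()) for c,k in cands])
if __name__=="__main__": go(*map(float,sys.argv[1:5]))
E
python3 - <<'E'
from h import *
import pickle
fr=pickle.load(open("fr0.pkl","rb"));s=Cam(fr["scene"]);t=Cam(fr["top"])
print("box foot",s.at(348,121.7,0))
for z in (.1,.15,.2): print(z,t.at(100/1.5625,323/1.5625,z),s.at(607/1.5625,98/1.5625,z),s.at(545/1.5625,187/1.5625,0))
E
python3 mv.py .589 -.3745 .12 131
```

```text
box foot [0.49834398 0.47518735 0.        ]
0.1 [0.4824598  0.42075216 0.1       ] [0.47667391 0.76712532 0.1       ] [4.94169252e-01 4.87412885e-01 1.11022302e-16]
0.15 [0.47552526 0.39312601 0.15      ] [0.51106896 0.67634242 0.15      ] [4.94169252e-01 4.87412885e-01 1.11022302e-16]
0.2 [0.46859072 0.36549986 0.2       ] [0.54546401 0.58555952 0.2       ] [4.94169252e-01 4.87412885e-01 1.11022302e-16]
t 0.25 pos [0.2795 0.5588 0.231 ] toolx yaw 63.4 w 0.0849 q7 [-1.18  0.52 -0.04  1.6   0.02  1.02 -0.11]
shift cm [-69.63  69.43  11.14]  turns: [(0, [-0.0, 0.0, -67.6]), (180, [0.0, 0.0, 112.4])]
```

Emit:
jog_arm(increments=[{"z": -4}, {"x": -69.6, "y": 69.4, "z": -3, "wz": 112}, {"x": -69.6, "y": 69.4, "z": -3, "wz": 112}, {"x": -69.6, "y": 69.4, "z": -3, "wz": 112}, {"x": -69.6, "y": 69.4, "z": -3, "wz": 112}, {"x": -69.6, "y": 69.4, "z": -3, "wz": 112}, {"x": -69.6, "y": 69.4, "z": -3, "wz": 112}, {"x": -69.6, "y": 69.4, "z": -3, "wz": 112}, {"x": -69.6, "y": 69.4, "z": -3, "wz": 112}, {"x": -69.6, "y": 69.4, "z": -3, "wz": 112}])

```text
schema error: expected keys wx, wy, wz, x, y, z, claw
```

```bash
python3 mv.py .589 -.3745 .12 131
```

```text
t 0.25 pos [0.2795 0.5588 0.231 ] toolx yaw 63.4 w 0.0849 q7 [-1.18  0.52 -0.04  1.6   0.02  1.02 -0.11]
shift cm [-69.63  69.43  11.14]  turns: [(0, [-0.0, 0.0, -67.6]), (180, [0.0, 0.0, 112.4])]
```

Emit:
jog_arm(increments=[{"x": 0, "y": 0, "z": -4, "wx": 0, "wy": 0, "wz": 0, "claw": 80}, {"x": -69.6, "y": 69.4, "z": -3, "wx": 0, "wy": 0, "wz": 112, "claw": 80}, {"x": -69.6, "y": 69.4, "z": -3, "wx": 0, "wy": 0, "wz": 112, "claw": 80}, {"x": -69.6, "y": 69.4, "z": -3, "wx": 0, "wy": 0, "wz": 112, "claw": 80}, {"x": -69.6, "y": 69.4, "z": -3, "wx": 0, "wy": 0, "wz": 112, "claw": 80}, {"x": -69.6, "y": 69.4, "z": -3, "wx": 0, "wy": 0, "wz": 112, "claw": 80}, {"x": -69.6, "y": 69.4, "z": -3, "wx": 0, "wy": 0, "wz": 112, "claw": 80}, {"x": -69.6, "y": 69.4, "z": -3, "wx": 0, "wy": 0, "wz": 112, "claw": 80}, {"x": -69.6, "y": 69.4, "z": -3, "wx": 0, "wy": 0, "wz": 112, "claw": 80}, {"x": -69.6, "y": 69.4, "z": -3, "wx": 0, "wy": 0, "wz": 112, "claw": 80}])

```text
clock: 1.5
position: [0.4569, 0.0231, 0.2658]
tool_rot: [-3.141, -0.0, -0.586]
force: [0.7, 0.2, 1.0]
grip_width: 0.0684
```

```bash
python3 mv.py .589 -.3745 .12 131
```

```text
t 1.5 pos [0.4569 0.0231 0.2658] toolx yaw -33.6 w 0.0684 q7 [-0.62  0.23  0.52  2.   -0.14  0.94 -0.61]
shift cm [33.   25.82 14.59]  turns: [(0, [0.0, -0.0, -164.6]), (180, [-0.0, -0.0, 15.4])]
```

Emit:
jog_arm(increments=[{"x": 33, "y": 25.8, "z": 3, "wx": 0, "wy": 0, "wz": 15.4, "claw": 80}, {"x": 33, "y": 25.8, "z": 5, "wx": 0, "wy": 0, "wz": 15.4, "claw": 80}, {"x": 33, "y": 25.8, "z": 8, "wx": 0, "wy": 0, "wz": 15.4, "claw": 80}, {"x": 33, "y": 25.8, "z": 11, "wx": 0, "wy": 0, "wz": 15.4, "claw": 80}, {"x": 33, "y": 25.8, "z": 14.6, "wx": 0, "wy": 0, "wz": 15.4, "claw": 80}, {"x": 33, "y": 25.8, "z": 14.6, "wx": 0, "wy": 0, "wz": 15.4, "claw": 80}, {"x": 33, "y": 25.8, "z": 14.6, "wx": 0, "wy": 0, "wz": 15.4, "claw": 80}, {"x": 33, "y": 25.8, "z": 14.6, "wx": 0, "wy": 0, "wz": 15.4, "claw": 80}, {"x": 33, "y": 25.8, "z": 14.6, "wx": 0, "wy": 0, "wz": 15.4, "claw": 80}])

```text
clock: 2.62
position: [0.5887, -0.3746, 0.1192]
tool_rot: [3.141, 0.001, -0.856]
force: [-0.3, 0.5, -0.1]
grip_width: 0.0681
```

```bash
python3 mv.py .589 -.3745 .003 131; cat > look.py <<'E'
import sys
from h import *
from workcell import bot
# look.py camname out model x y z yawdeg
n,out=sys.argv[1:3]
f=bot.grab_frame(n);im=f["pixels"][:,:,::-1].copy()
import pickle;pickle.dump(f,open("last_"+n+".pkl","wb"))
k=1.5625
im=cv2.resize(im,(800,600),interpolation=cv2.INTER_CUBIC)
if len(sys.argv)>3:
    import models;cam=Cam(f,n=="wrist")
    m=sys.argv[3];x,y,z,w=map(float,sys.argv[4:8]);w=math.radians(w)
    c,s=np.cos(w),np.sin(w);Rz=np.array([[c,-s,0],[s,c,0],[0,0,1]])
    for p in models.M[m]():
        q=cv2.convexHull((((cam.proj(p@Rz.T+[x,y,z])+.5)*k-.5)).round().astype(np.int32))
        cv2.polylines(im,[q],True,(0,255,0),1)
cv2.imwrite("pics/"+out,im)
E
python3 look.py wrist w1.png tee .5888 -.3745 0 221
```

```text
t 2.62 pos [ 0.5887 -0.3746  0.1192] toolx yaw -49.0 w 0.0681 q7 [ 0.2   0.82  0.49  1.49 -0.44  0.94 -0.04]
shift cm [ 0.02 -0.04 11.62]  turns: [(0, [0.1, -0.0, 180.0]), (180, [0.0, 0.0, -0.0])]
```

View pics/w1.png

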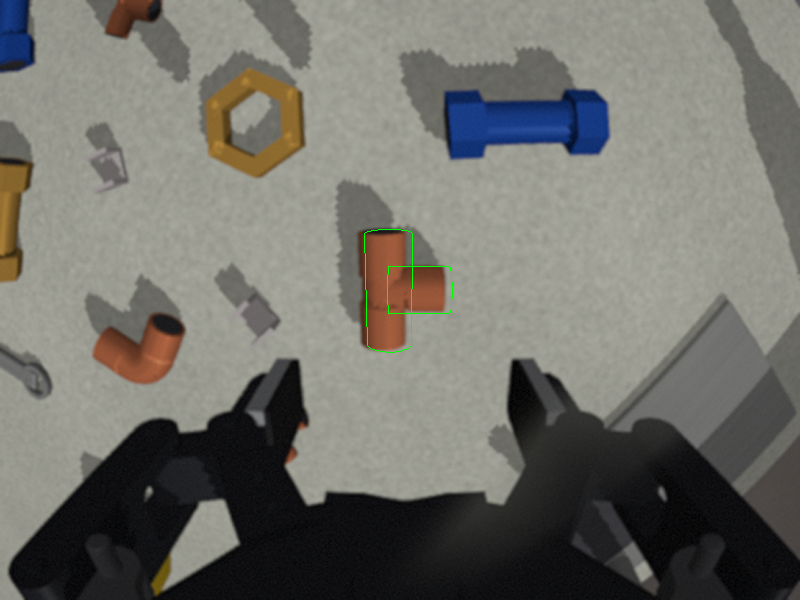

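The wrist view shows the large tee at (403,290), centred between the fingers (300 to 512), with the model overlay within about 3 mm. I descend and grip.

Emit:
jog_arm(increments=[{"x": 0, "y": 0, "z": 5, "wx": 0, "wy": 0, "wz": 0, "claw": 80}, {"x": 0, "y": 0, "z": 9, "wx": 0, "wy": 0, "wz": 0, "claw": 80}, {"x": 0, "y": 0, "z": 11.6, "wx": 0, "wy": 0, "wz": 0, "claw": 80}, {"x": 0, "y": 0, "z": 11.6, "wx": 0, "wy": 0, "wz": 0, "claw": 80}, {"x": 0, "y": 0, "z": 11.6, "wx": 0, "wy": 0, "wz": 0, "claw": 35}, {"x": 0, "y": 0, "z": 11.6, "wx": 0, "wy": 0, "wz": 0, "claw": 35}, {"x": 0, "y": 0, "z": 11.6, "wx": 0, "wy": 0, "wz": 0, "claw": 35}, {"x": 0, "y": 0, "z": 11.6, "wx": 0, "wy": 0, "wz": 0, "claw": 35}, {"x": 0, "y": 0, "z": 11.6, "wx": 0, "wy": 0, "wz": 0, "claw": 35}, {"x": 0, "y": 0, "z": 11.6, "wx": 0, "wy": 0, "wz": 0, "claw": 35}], squeeze=40)

```text
clock: 3.92
position: [0.5906, -0.3737, 0.0066]
tool_rot: [-3.139, -0.003, -0.854]
force: [-0.6, 3.2, 7.4]
grip_width: 0.0451
```

```bash
python3 mv.py .443 .316 .14 2.5;python3 mv.py .443 .316 .14 92.5; python3 look.py wrist w2.png
```

```text
t 3.92 pos [ 0.5906 -0.3737  0.0066] toolx yaw -48.9 w 0.0451 q7 [ 0.23  0.96  0.42  1.53 -0.51  0.76  0.01]
shift cm [-61.67 -34.2  -13.43]  turns: [(0, [-0.1, -0.2, -51.4]), (180, [-0.2, 0.1, 128.6])]
t 3.92 pos [ 0.5906 -0.3737  0.0066] toolx yaw -48.9 w 0.0451 q7 [ 0.23  0.96  0.42  1.53 -0.51  0.76  0.01]
shift cm [-61.67 -34.2  -13.43]  turns: [(0, [0.1, -0.2, -141.4]), (180, [-0.2, -0.1, 38.6])]
```

View pics/w2.png

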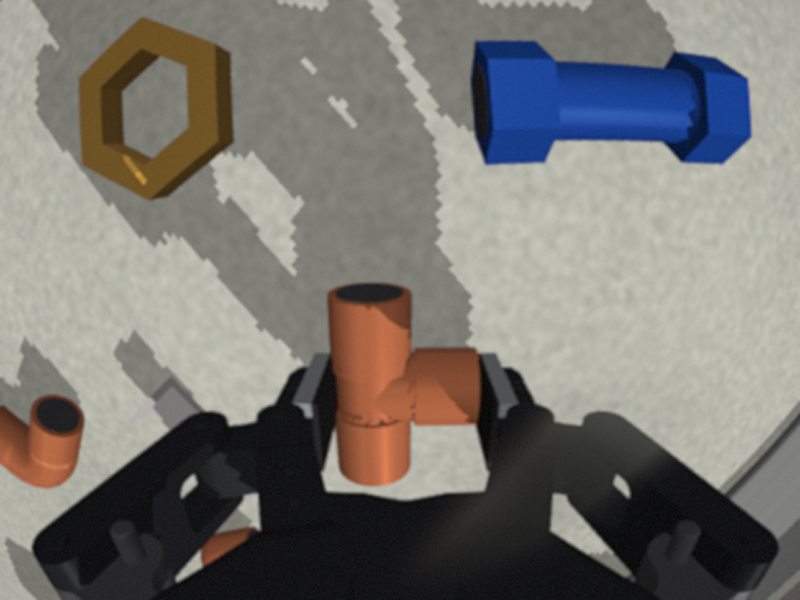

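The tee is gripped (45 mm), with a small upward force. I lift gently and look for slip.

Emit:
jog_arm(increments=[{"x": 0, "y": 0, "z": -0.5, "wx": 0, "wy": 0, "wz": 0, "claw": 35}, {"x": 0, "y": 0, "z": -1.5, "wx": 0, "wy": 0, "wz": 0, "claw": 35}, {"x": 0, "y": 0, "z": -3, "wx": 0, "wy": 0, "wz": 0, "claw": 35}, {"x": 0, "y": 0, "z": -3, "wx": 0, "wy": 0, "wz": 0, "claw": 35}])

```text
clock: 4.47
position: [0.5912, -0.3742, 0.0385]
tool_rot: [-3.138, -0.005, -0.854]
force: [1.0, 0.6, -1.3]
grip_width: 0.0452
```

```bash
python3 mv.py .443 .316 .14 92.5; python3 look.py wrist w3.png;python3 look.py scene s3.png; python3 - <<'E'
import cv2
i=cv2.imread("pics/s3.png");cv2.imwrite("pics/s3c.png",cv2.resize(i[350:550,180:440],None,fx=3,fy=3,interpolation=cv2.INTER_CUBIC))
E
```

```text
t 4.47 pos [ 0.5912 -0.3742  0.0385] toolx yaw -49.0 w 0.0452 q7 [ 0.22  0.92  0.44  1.52 -0.49  0.81 -0.  ]
shift cm [-61.73 -34.18 -10.35]  turns: [(0, [0.3, -0.3, -141.5]), (180, [-0.3, -0.2, 38.5])]
```

View pics/w3.png

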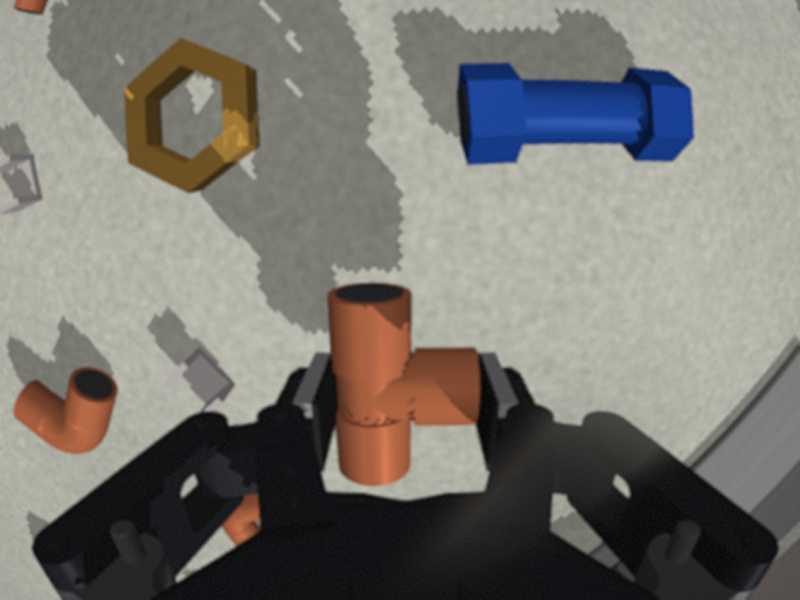

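View pics/s3c.png

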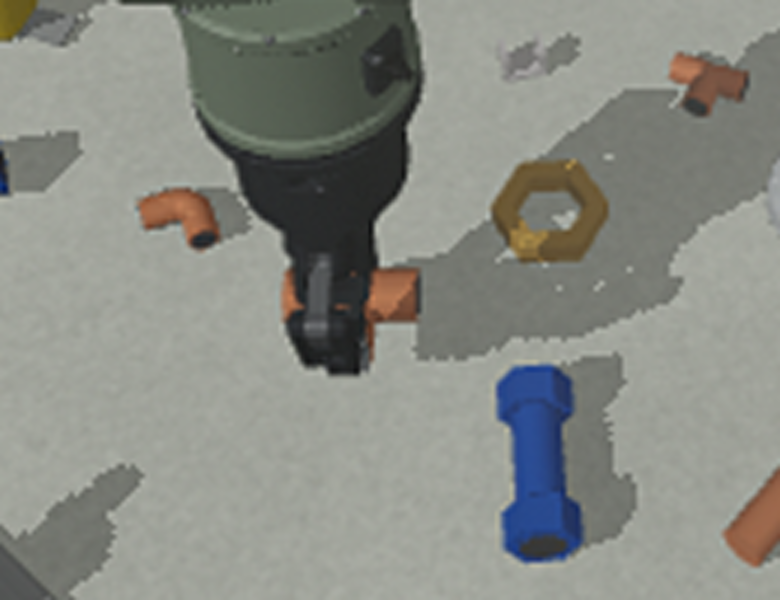

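Held without slip: the tee sits square between the pads, centred at about (400,385), and is clear of the table. I carry it to the square tub.

Emit:
jog_arm(increments=[{"x": 0, "y": 0, "z": -6, "wx": 0, "wy": 0, "wz": 0, "claw": 35}, {"x": -61.7, "y": -34.2, "z": -10.3, "wx": 0, "wy": 0, "wz": -51.4, "claw": 35}, {"x": -61.7, "y": -34.2, "z": -10.3, "wx": 0, "wy": 0, "wz": -51.4, "claw": 35}, {"x": -61.7, "y": -34.2, "z": -10.3, "wx": 0, "wy": 0, "wz": -51.4, "claw": 35}, {"x": -61.7, "y": -34.2, "z": -10.3, "wx": 0, "wy": 0, "wz": -51.4, "claw": 35}, {"x": -61.7, "y": -34.2, "z": -10.3, "wx": 0, "wy": 0, "wz": -51.4, "claw": 35}, {"x": -61.7, "y": -34.2, "z": -10.3, "wx": 0, "wy": 0, "wz": -51.4, "claw": 35}, {"x": -61.7, "y": -34.2, "z": -10.3, "wx": 0, "wy": 0, "wz": -51.4, "claw": 35}, {"x": -61.7, "y": -34.2, "z": -10.3, "wx": 0, "wy": 0, "wz": -51.4, "claw": 35}, {"x": -61.7, "y": -34.2, "z": -10.3, "wx": 0, "wy": 0, "wz": -51.4, "claw": 35}])

```text
clock: 5.82
position: [0.4721, 0.1774, 0.1303]
tool_rot: [3.141, -0.004, 0.043]
force: [1.6, 0.3, -0.9]
grip_width: 0.0453
```

```bash
python3 mv.py .443 .316 .10 2.5
```

```text
t 5.83 pos [0.4721 0.1774 0.1303] toolx yaw 2.5 w 0.0453 q7 [-0.71  0.5   0.31  2.02 -0.24  0.65 -0.2 ]
shift cm [ -2.33 -13.97   3.01]  turns: [(0, [0.0, -0.2, -0.0]), (180, [-0.3, -0.1, 180.0])]
```

Emit:
jog_arm(increments=[{"x": -2.3, "y": -14, "z": 0, "wx": 0, "wy": -0.2, "wz": 0, "claw": 35}, {"x": -2.3, "y": -14, "z": 2, "wx": 0, "wy": -0.2, "wz": 0, "claw": 35}, {"x": -2.3, "y": -14, "z": 5, "wx": 0, "wy": -0.2, "wz": 0, "claw": 35}, {"x": -2.3, "y": -14, "z": 6, "wx": 0, "wy": -0.2, "wz": 0, "claw": 35}, {"x": -2.3, "y": -14, "z": 6, "wx": 0, "wy": -0.2, "wz": 0, "claw": 35}])

```text
clock: 6.45
position: [0.4435, 0.3149, 0.0697]
tool_rot: [3.139, 0.001, 0.042]
force: [0.3, -0.1, -0.3]
grip_width: 0.0451
```

```bash
python3 mv.py .443 .316 .017 2.5; python3 look.py wrist w4.png
```

```text
t 6.45 pos [0.4435 0.3149 0.0697] toolx yaw 2.4 w 0.0451 q7 [-0.92  0.65  0.27  1.94 -0.29  0.59 -0.42]
shift cm [-0.04 -0.12  5.27]  turns: [(0, [0.1, 0.0, -0.1]), (180, [0.1, -0.2, 179.9])]
```

View pics/w4.png

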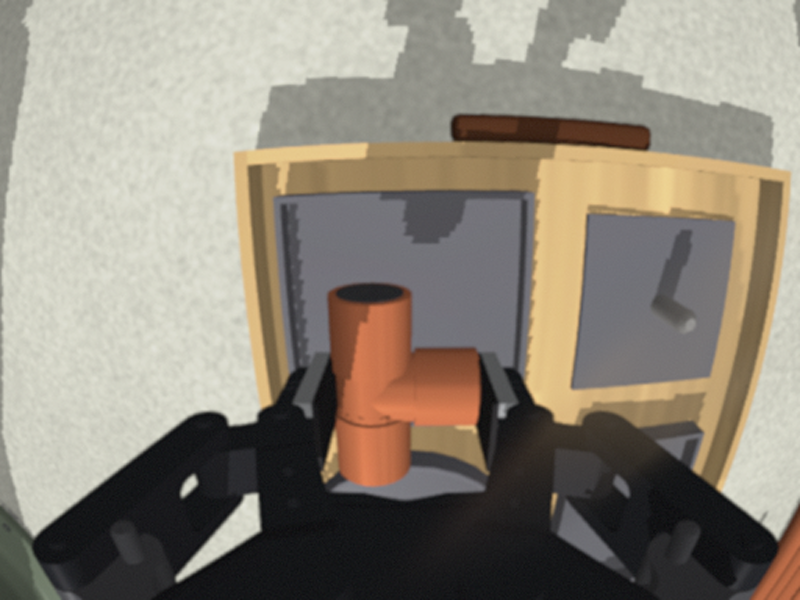

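The tee is centred over the square tub (tub walls at u 282 to 530, fingers 300 to 512). I lower, release to 68%, and rise.

Emit:
jog_arm(increments=[{"x": 0, "y": -0.1, "z": 3, "wx": 0, "wy": 0, "wz": 0, "claw": 35}, {"x": 0, "y": -0.1, "z": 4.8, "wx": 0, "wy": 0, "wz": 0, "claw": 35}, {"x": 0, "y": -0.1, "z": 5.3, "wx": 0, "wy": 0, "wz": 0, "claw": 35}, {"x": 0, "y": -0.1, "z": 5.3, "wx": 0, "wy": 0, "wz": 0, "claw": 35}])

```text
clock: 7.0
position: [0.4443, 0.3157, 0.0178]
tool_rot: [3.14, -0.0, 0.041]
force: [-0.1, 0.2, -0.5]
grip_width: 0.0452
```

Emit:
jog_arm(increments=[{"x": 0, "y": 0, "z": 0.2, "wx": 0, "wy": 0, "wz": 0, "claw": 35}, {"x": 0, "y": 0, "z": 0.2, "wx": 0, "wy": 0, "wz": 0, "claw": 60}, {"x": 0, "y": 0, "z": 0.2, "wx": 0, "wy": 0, "wz": 0, "claw": 66}, {"x": 0, "y": 0, "z": 0.2, "wx": 0, "wy": 0, "wz": 0, "claw": 66}, {"x": 0, "y": 0, "z": -1, "wx": 0, "wy": 0, "wz": 0, "claw": 66}, {"x": 0, "y": 0, "z": -5, "wx": 0, "wy": 0, "wz": 0, "claw": 66}, {"x": 0, "y": 0, "z": -11, "wx": 0, "wy": 0, "wz": 0, "claw": 66}, {"x": 0, "y": 0, "z": -11, "wx": 0, "wy": 0, "wz": 0, "claw": 70}])

```text
clock: 8.0
position: [0.4459, 0.3171, 0.1323]
tool_rot: [-3.138, -0.005, 0.04]
force: [0.6, 0.6, -0.0]
grip_width: 0.0597
```

```bash
python3 mv.py .441 -.275 .12 55; python3 look.py wrist w5.png
```

```text
t 8.0 pos [0.4459 0.3171 0.1323] toolx yaw 2.3 w 0.0597 q7 [-0.96  0.55  0.32  1.91 -0.26  0.71 -0.45]
shift cm [-2.88 59.14  1.03]  turns: [(0, [-0.0, -0.4, -52.7]), (180, [-0.4, 0.0, 127.3])]
```

View pics/w5.png

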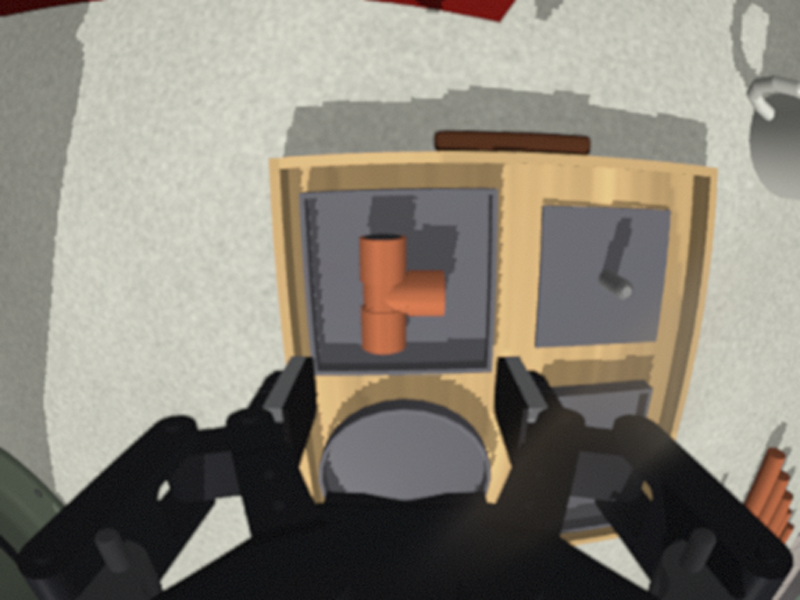

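The tee lies flat inside the square tub (about (400,295) in the wrist view). On to the large elbow, jaws along its diagonal (yaw ≈56°).

Emit:
jog_arm(increments=[{"x": -2.9, "y": 59.2, "z": 0, "wx": 0, "wy": 0, "wz": -53.7, "claw": 70}, {"x": -2.9, "y": 59.2, "z": 0, "wx": 0, "wy": 0, "wz": -53.7, "claw": 70}, {"x": -2.9, "y": 59.2, "z": 0, "wx": 0, "wy": 0, "wz": -53.7, "claw": 70}, {"x": -2.9, "y": 59.2, "z": 0, "wx": 0, "wy": 0, "wz": -53.7, "claw": 70}, {"x": -2.9, "y": 59.2, "z": 0, "wx": 0, "wy": 0, "wz": -53.7, "claw": 70}, {"x": -2.9, "y": 59.2, "z": 0, "wx": 0, "wy": 0, "wz": -53.7, "claw": 70}, {"x": -2.9, "y": 59.2, "z": 0, "wx": 0, "wy": 0, "wz": -53.7, "claw": 70}, {"x": -2.9, "y": 59.2, "z": 0, "wx": 0, "wy": 0, "wz": -53.7, "claw": 70}, {"x": -2.9, "y": 59.2, "z": 0, "wx": 0, "wy": 0, "wz": -53.7, "claw": 70}, {"x": -2.9, "y": 59.2, "z": 0, "wx": 0, "wy": 0, "wz": -53.7, "claw": 70}])

```text
clock: 9.3
position: [0.4388, -0.2789, 0.1287]
tool_rot: [3.141, -0.002, 0.975]
force: [0.1, 1.1, 0.3]
grip_width: 0.06
```

```bash
python3 mv.py .4408 -.276 .12 56
```

```text
t 9.3 pos [ 0.4388 -0.2789  0.1287] toolx yaw 55.9 w 0.06 q7 [ 0.4   0.5   0.07  1.97 -0.06  0.67  1.49]
shift cm [ 0.35 -0.    0.87]  turns: [(0, [0.0, -0.1, -0.1]), (180, [-0.2, -0.1, 179.9])]
```

Emit:
jog_arm(increments=[{"x": 0.4, "y": 0, "z": 2, "wx": 0, "wy": 0, "wz": 0, "claw": 72}, {"x": 0.4, "y": 0, "z": 3, "wx": 0, "wy": 0, "wz": 0, "claw": 72}])

```text
clock: 9.55
position: [0.4403, -0.2753, 0.0973]
tool_rot: [-3.14, -0.002, 0.975]
force: [0.4, 0.0, -0.2]
grip_width: 0.0619
```

```bash
python3 look.py wrist w6.png elbow .4455 -.2692 0 11;python3 mv.py .4408 -.276 .004 56
```

```text
t 9.6 pos [ 0.4401 -0.2747  0.0966] toolx yaw 55.9 w 0.0615 q7 [ 0.4   0.55  0.07  1.99 -0.07  0.6   1.48]
shift cm [-0.09  0.15  9.26]  turns: [(0, [-0.1, -0.1, -0.1]), (180, [-0.2, 0.2, 179.9])]
```

View pics/w6.png

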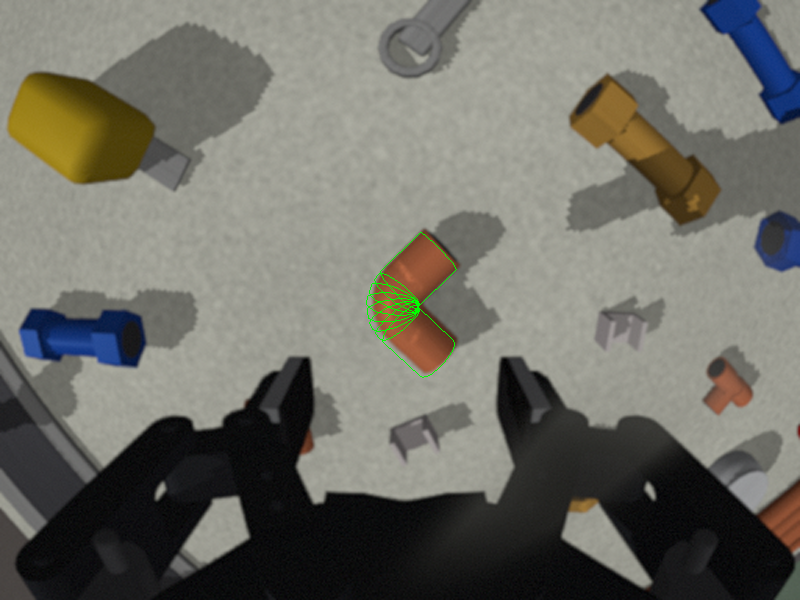

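The overlay matches the large elbow exactly: the bend is at (380,305) and the crook opens to the right, centred between the fingers. I descend and pinch.

Emit:
jog_arm(increments=[{"x": 0, "y": 0.1, "z": 4, "wx": 0, "wy": 0, "wz": 0, "claw": 72}, {"x": 0, "y": 0.1, "z": 7.5, "wx": 0, "wy": 0, "wz": 0, "claw": 72}, {"x": 0, "y": 0.1, "z": 9.2, "wx": 0, "wy": 0, "wz": 0, "claw": 72}, {"x": 0, "y": 0.1, "z": 9.2, "wx": 0, "wy": 0, "wz": 0, "claw": 72}, {"x": 0, "y": 0.1, "z": 9.2, "wx": 0, "wy": 0, "wz": 0, "claw": 30}, {"x": 0, "y": 0.1, "z": 9.2, "wx": 0, "wy": 0, "wz": 0, "claw": 30}, {"x": 0, "y": 0.1, "z": 9.2, "wx": 0, "wy": 0, "wz": 0, "claw": 30}, {"x": 0, "y": 0.1, "z": 9.2, "wx": 0, "wy": 0, "wz": 0, "claw": 30}, {"x": 0, "y": 0.1, "z": 9.2, "wx": 0, "wy": 0, "wz": 0, "claw": 30}, {"x": 0, "y": 0.1, "z": 9.2, "wx": 0, "wy": 0, "wz": 0, "claw": 30}], squeeze=45)

```text
clock: 10.85
position: [0.4412, -0.2757, 0.0061]
tool_rot: [-3.141, -0.002, 0.975]
force: [-3.1, -1.3, 11.1]
grip_width: 0.0311
```

```bash
python3 look.py wrist w7.png;python3 mv.py .4478 .178 .14 56
```

```text
t 10.9 pos [ 0.4412 -0.2757  0.0061] toolx yaw 55.9 w 0.0316 q7 [ 0.41  0.72  0.04  2.01 -0.08  0.41  1.49]
shift cm [ 37.96 -24.91 -13.3 ]  turns: [(0, [-0.0, -0.1, -0.1]), (180, [-0.2, 0.0, 179.9])]
```

View pics/w7.png

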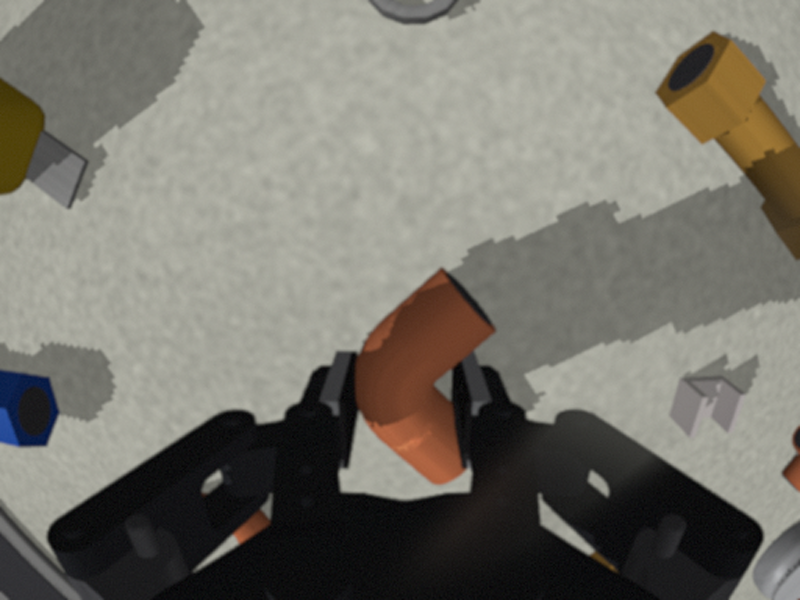

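The pinch reads 31 mm, where 36 mm was expected, so the pads are riding above the elbow's middle. I open a little and feel for how low the fingers can go.

Emit:
jog_arm(increments=[{"x": 0, "y": 0, "z": 0, "wx": 0, "wy": 0, "wz": 0, "claw": 55}, {"x": 0, "y": 0, "z": 0, "wx": 0, "wy": 0, "wz": 0, "claw": 55}, {"x": 0, "y": 0, "z": 0.3, "wx": 0, "wy": 0, "wz": 0, "claw": 55}, {"x": 0, "y": 0, "z": 0.4, "wx": 0, "wy": 0, "wz": 0, "claw": 55}])

```text
clock: 11.4
position: [0.4412, -0.2756, 0.0018]
tool_rot: [-3.141, -0.002, 0.976]
force: [0.6, 0.2, 0.2]
grip_width: 0.0467
```

Emit:
jog_arm(increments=[{"x": 0, "y": 0, "z": 0.1, "wx": 0, "wy": 0, "wz": 0, "claw": 55}, {"x": 0, "y": 0, "z": 0.2, "wx": 0, "wy": 0, "wz": 0, "claw": 50}, {"x": 0, "y": 0, "z": 0.2, "wx": 0, "wy": 0, "wz": 0, "claw": 48}])

```text
clock: 11.78
position: [0.4411, -0.2756, -0.0003]
tool_rot: [-3.141, -0.002, 0.975]
force: [0.6, -0.2, -0.9]
grip_width: 0.041
```

Emit:
jog_arm(increments=[{"x": 0, "y": 0, "z": 0.05, "wx": 0, "wy": 0, "wz": 0, "claw": 30}, {"x": 0, "y": 0, "z": 0.05, "wx": 0, "wy": 0, "wz": 0, "claw": 30}, {"x": 0, "y": 0, "z": 0.05, "wx": 0, "wy": 0, "wz": 0, "claw": 30}, {"x": 0, "y": 0, "z": 0.05, "wx": 0, "wy": 0, "wz": 0, "claw": 30}], squeeze=45)

```text
clock: 12.28
position: [0.441, -0.2761, -0.0003]
tool_rot: [-3.141, -0.002, 0.975]
force: [-3.5, -0.4, 11.4]
grip_width: 0.0319
```

Emit:
jog_arm(increments=[{"x": 0, "y": 0, "z": -0.5, "wx": 0, "wy": 0, "wz": 0, "claw": 30}, {"x": 0, "y": 0, "z": -1.5, "wx": 0, "wy": 0, "wz": 0, "claw": 30}, {"x": 0, "y": 0, "z": -3, "wx": 0, "wy": 0, "wz": 0, "claw": 30}, {"x": 0, "y": 0, "z": -3, "wx": 0, "wy": 0, "wz": 0, "claw": 30}])

```text
clock: 12.78
position: [0.4417, -0.2765, 0.0311]
tool_rot: [3.14, -0.002, 0.975]
force: [0.4, 0.9, -1.1]
grip_width: 0.0318
```

```bash
python3 look.py wrist w8.png;python3 look.py scene s8.png;python3 mv.py .4478 .178 .14 56;python3 - <<'E'
import cv2
i=cv2.imread("pics/s8.png");cv2.imwrite("pics/s8c.png",cv2.resize(i[250:450,180:440],None,fx=3,fy=3,interpolation=cv2.INTER_CUBIC))
E
```

```text
t 12.88 pos [ 0.4411 -0.2761  0.0299] toolx yaw 55.9 w 0.0318 q7 [ 0.41  0.67  0.05  2.01 -0.07  0.46  1.49]
shift cm [ 37.98 -24.93 -10.94]  turns: [(0, [0.0, -0.1, -0.1]), (180, [-0.2, -0.0, 179.9])]
```

View pics/w8.png

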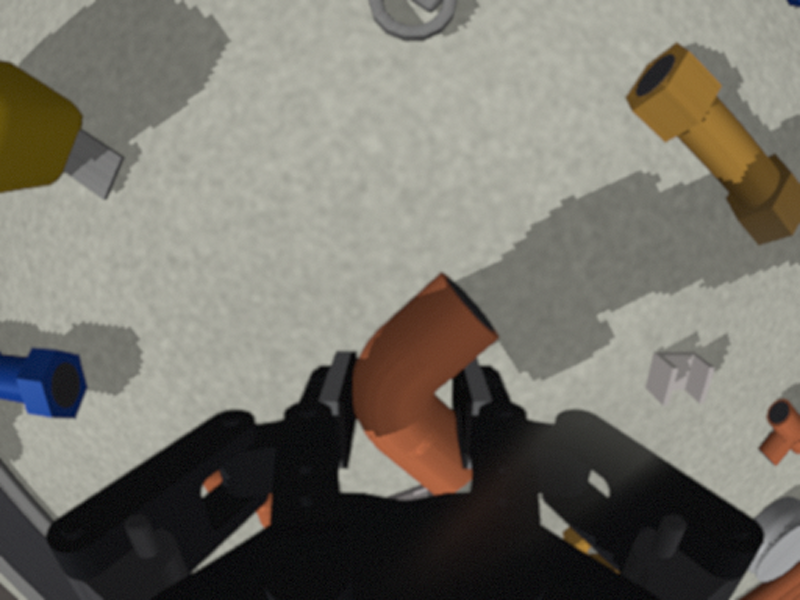

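View pics/s8c.png

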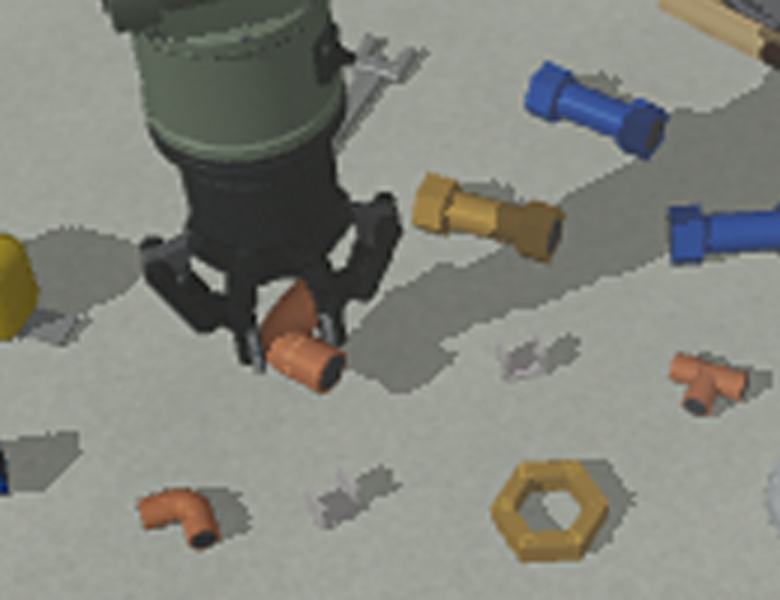

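The elbow is held across the bend in the middle of the pads and clear of the table. I carry it to the round tub.

Emit:
jog_arm(increments=[{"x": 0, "y": 0, "z": -6, "wx": 0, "wy": 0, "wz": 0, "claw": 30}, {"x": 37.6, "y": -24.8, "z": -9, "wx": 0, "wy": 0, "wz": 0, "claw": 30}, {"x": 37.6, "y": -24.8, "z": -9, "wx": 0, "wy": 0, "wz": 0, "claw": 30}, {"x": 37.6, "y": -24.8, "z": -9, "wx": 0, "wy": 0, "wz": 0, "claw": 30}, {"x": 37.6, "y": -24.8, "z": -9, "wx": 0, "wy": 0, "wz": 0, "claw": 30}, {"x": 37.6, "y": -24.8, "z": -9, "wx": 0, "wy": 0, "wz": 0, "claw": 30}, {"x": 37.6, "y": -24.8, "z": -9, "wx": 0, "wy": 0, "wz": 0, "claw": 30}, {"x": 37.6, "y": -24.8, "z": -9, "wx": 0, "wy": 0, "wz": 0, "claw": 30}, {"x": 37.6, "y": -24.8, "z": -9, "wx": 0, "wy": 0, "wz": 0, "claw": 30}, {"x": 37.6, "y": -24.8, "z": -7, "wx": 0, "wy": 0, "wz": 0, "claw": 30}])

```text
clock: 14.12
position: [0.4471, 0.1756, 0.1009]
tool_rot: [3.141, -0.003, 0.977]
force: [-0.4, -0.8, -1.1]
grip_width: 0.0317
```

```bash
python3 mv.py .4467 .174 .05 56; python3 look.py wrist w9.png
```

```text
t 14.12 pos [0.4471 0.1756 0.1009] toolx yaw 56.0 w 0.0317 q7 [-0.57  0.5   0.1   2.09 -0.09  0.55  0.57]
shift cm [-0.17  0.05  5.08]  turns: [(0, [0.1, -0.2, 0.0]), (180, [0.3, 0.1, -180.0])]
```

View pics/w9.png

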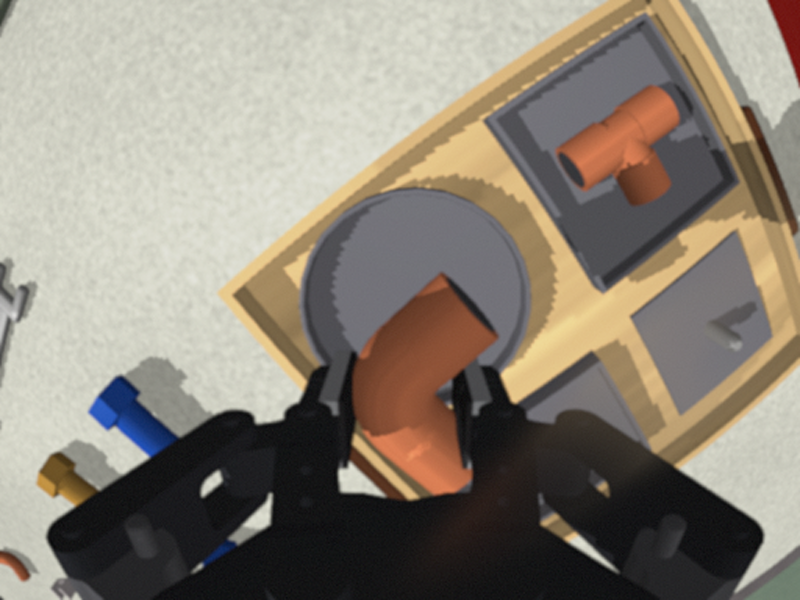

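Lined up over the round tub; the tee is still flat in its tub. I lower.

Emit:
jog_arm(increments=[{"x": -0.1, "y": 0, "z": 4, "wx": 0, "wy": 0, "wz": 0, "claw": 30}, {"x": -0.1, "y": 0, "z": 7, "wx": 0, "wy": 0, "wz": 0, "claw": 30}, {"x": -0.1, "y": 0, "z": 8.5, "wx": 0, "wy": 0, "wz": 0, "claw": 30}, {"x": -0.1, "y": 0, "z": 8.9, "wx": 0, "wy": 0, "wz": 0, "claw": 30}, {"x": -0.1, "y": 0, "z": 9, "wx": 0, "wy": 0, "wz": 0, "claw": 30}])

```text
clock: 14.8
position: [0.4456, 0.1731, 0.0089]
tool_rot: [-3.141, -0.0, 0.976]
force: [-2.2, -0.6, 3.9]
grip_width: 0.0317
```

```bash
python3 mv.py .4467 .174 .0105 56; python3 look.py wrist w10.png
```

```text
t 14.8 pos [0.4456 0.1731 0.0089] toolx yaw 55.9 w 0.0317 q7 [-0.54  0.68  0.06  2.12 -0.12  0.34  0.59]
shift cm [ 0.14  0.04 -0.16]  turns: [(0, [-0.0, -0.0, -0.1]), (180, [-0.0, 0.0, 179.9])]
```

View pics/w10.png

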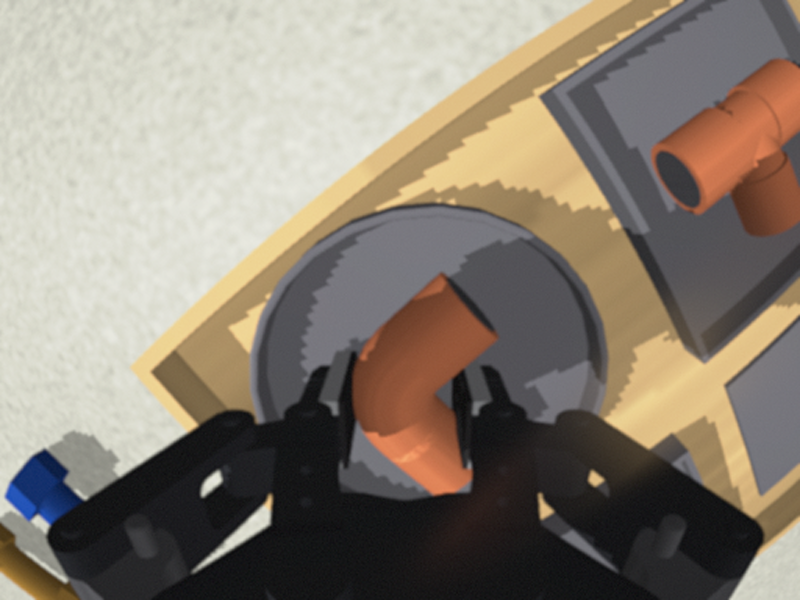

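Touching the tub floor at 4 N and inside the rim. I release and rise.

Emit:
jog_arm(increments=[{"x": 0, "y": 0, "z": -0.1, "wx": 0, "wy": 0, "wz": 0, "claw": 45}, {"x": 0, "y": 0, "z": -0.1, "wx": 0, "wy": 0, "wz": 0, "claw": 55}, {"x": 0, "y": 0, "z": -0.1, "wx": 0, "wy": 0, "wz": 0, "claw": 55}, {"x": 0, "y": 0, "z": -1.5, "wx": 0, "wy": 0, "wz": 0, "claw": 55}, {"x": 0, "y": 0, "z": -6, "wx": 0, "wy": 0, "wz": 0, "claw": 55}, {"x": 0, "y": 0, "z": -12, "wx": 0, "wy": 0, "wz": 0, "claw": 55}, {"x": 0, "y": 0, "z": -12, "wx": 0, "wy": 0, "wz": 0, "claw": 55}])

```text
clock: 15.72
position: [0.4474, 0.1739, 0.1334]
tool_rot: [3.139, -0.007, 0.976]
force: [-0.5, -0.7, -1.0]
grip_width: 0.0472
```

```bash
python3 mv.py .4425 -.1255 .12 111; python3 look.py wrist w11.png
```

```text
t 15.72 pos [0.4474 0.1739 0.1334] toolx yaw 55.9 w 0.0472 q7 [-0.59  0.44  0.12  2.07 -0.09  0.62  0.57]
shift cm [-25.08  16.38   1.21]  turns: [(0, [0.3, -0.3, -55.1]), (180, [-0.3, -0.4, 124.9])]
```

View pics/w11.png

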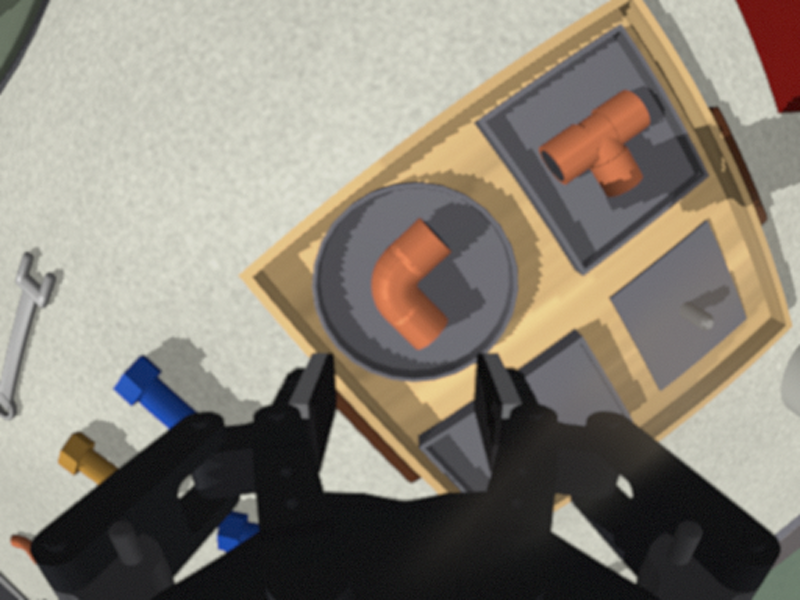

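The elbow lies flat in the round tub (415,285) and the tee in the square tub. On to the brass connector.

Emit:
jog_arm(increments=[{"x": -25, "y": 16.4, "z": 0, "wx": 0, "wy": 0, "wz": 125, "claw": 52}, {"x": -25, "y": 16.4, "z": 0, "wx": 0, "wy": 0, "wz": 125, "claw": 52}, {"x": -25, "y": 16.4, "z": 0, "wx": 0, "wy": 0, "wz": 125, "claw": 52}, {"x": -25, "y": 16.4, "z": 0, "wx": 0, "wy": 0, "wz": 125, "claw": 52}, {"x": -25, "y": 16.4, "z": 0, "wx": 0, "wy": 0, "wz": 125, "claw": 52}, {"x": -25, "y": 16.4, "z": 0, "wx": 0, "wy": 0, "wz": 125, "claw": 52}, {"x": -25, "y": 16.4, "z": 0, "wx": 0, "wy": 0, "wz": 125, "claw": 52}, {"x": -25, "y": 16.4, "z": 0, "wx": 0, "wy": 0, "wz": 125, "claw": 52}, {"x": -25, "y": 16.4, "z": 0, "wx": 0, "wy": 0, "wz": 125, "claw": 52}, {"x": -25, "y": 16.4, "z": 0, "wx": 0, "wy": 0, "wz": 125, "claw": 52}])

```text
clock: 17.02
position: [0.4417, -0.1252, 0.1301]
tool_rot: [-3.138, 0.001, -0.905]
force: [0.8, -0.3, -1.0]
grip_width: 0.0444
```

```bash
python3 mv.py .4425 -.1255 .10 111.3
```

```text
t 17.02 pos [ 0.4417 -0.1252  0.1301] toolx yaw -51.9 w 0.0444 q7 [-0.33  0.51  0.64  2.14 -0.51  0.65 -0.24]
shift cm [ 0.08 -0.04  3.01]  turns: [(0, [-0.1, -0.3, -163.2]), (180, [-0.2, 0.1, 16.8])]
```

Emit:
jog_arm(increments=[{"x": 0.1, "y": 0, "z": 1.5, "wx": 0, "wy": 0, "wz": 16.8, "claw": 52}, {"x": 0.1, "y": 0, "z": 3, "wx": 0, "wy": 0, "wz": 16.8, "claw": 52}, {"x": 0.1, "y": 0, "z": 3, "wx": 0, "wy": 0, "wz": 16.8, "claw": 52}])

```text
clock: 17.4
position: [0.4413, -0.1258, 0.099]
tool_rot: [3.141, 0.003, -1.198]
force: [0.9, 1.0, -0.1]
grip_width: 0.0442
```

```bash
python3 look.py wrist w12.png conn .4425 -.1255 .016 21.3;python3 mv.py .4425 -.1255 .003 111.3
```

```text
t 17.45 pos [ 0.4417 -0.1259  0.0997] toolx yaw -68.5 w 0.0438 q7 [-0.33  0.58  0.66  2.16 -0.64  0.6  -0.41]
shift cm [ 0.02 -0.08  9.67]  turns: [(0, [-0.2, -0.1, -179.8]), (180, [-0.1, 0.2, 0.2])]
```

View pics/w12.png

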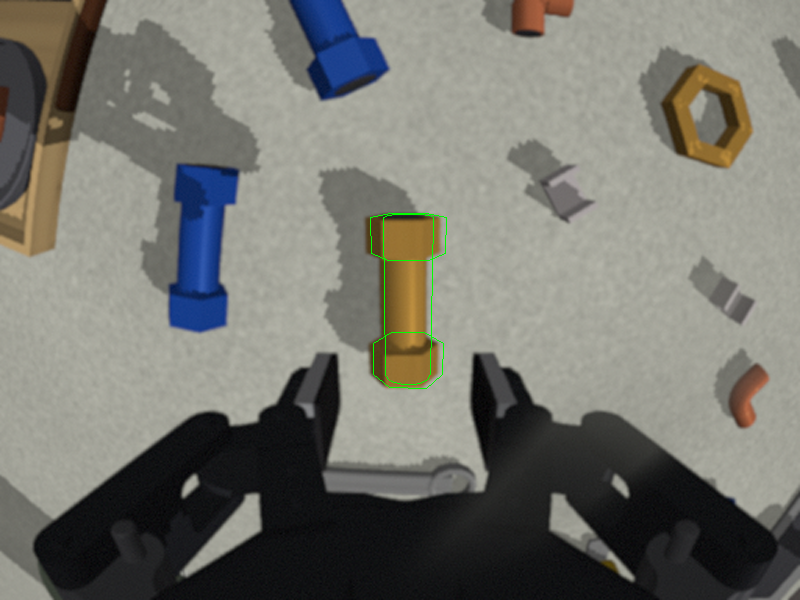

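The brass connector is centred at (408,300), the overlay agrees to 1–2 mm and the fingers clear both sides. I grip the bare tube.

Emit:
jog_arm(increments=[{"x": 0, "y": 0, "z": 4, "wx": 0, "wy": 0, "wz": 0, "claw": 52}, {"x": 0, "y": 0, "z": 8, "wx": 0, "wy": 0, "wz": 0, "claw": 52}, {"x": 0, "y": 0, "z": 9.7, "wx": 0, "wy": 0, "wz": 0, "claw": 52}, {"x": 0, "y": 0, "z": 9.7, "wx": 0, "wy": 0, "wz": 0, "claw": 52}, {"x": 0, "y": 0, "z": 9.7, "wx": 0, "wy": 0, "wz": 0, "claw": 15}, {"x": 0, "y": 0, "z": 9.7, "wx": 0, "wy": 0, "wz": 0, "claw": 15}, {"x": 0, "y": 0, "z": 9.7, "wx": 0, "wy": 0, "wz": 0, "claw": 15}, {"x": 0, "y": 0, "z": 9.7, "wx": 0, "wy": 0, "wz": 0, "claw": 15}, {"x": 0, "y": 0, "z": 9.7, "wx": 0, "wy": 0, "wz": 0, "claw": 15}], squeeze=50)

```text
clock: 18.58
position: [0.4422, -0.1258, 0.0039]
tool_rot: [-3.139, 0.002, -1.195]
force: [-1.7, -0.6, 6.0]
grip_width: 0.0225
```

```bash
python3 mv.py .579 .183 .13 2.5
```

```text
t 18.57 pos [ 0.4422 -0.1258  0.0039] toolx yaw -68.5 w 0.0225 q7 [-0.16  0.74  0.42  2.18 -0.83  0.38 -0.25]
shift cm [-23.73 -24.08 -12.52]  turns: [(0, [-0.2, 0.0, -71.0]), (180, [0.0, 0.2, 109.0])]
```

Gripped at 22.5 mm on the 24 mm tube. I lift and check.

Emit:
jog_arm(increments=[{"x": 0, "y": 0, "z": -1, "wx": 0, "wy": 0, "wz": 0, "claw": 15}, {"x": 0, "y": 0, "z": -4, "wx": 0, "wy": 0, "wz": 0, "claw": 15}, {"x": 0, "y": 0, "z": -8, "wx": 0, "wy": 0, "wz": 0, "claw": 15}])

```text
clock: 18.95
position: [0.4417, -0.1259, 0.0855]
tool_rot: [-3.14, 0.002, -1.195]
force: [0.6, -1.0, -1.2]
grip_width: 0.0224
```

```bash
python3 mv.py .579 .183 .13 2.5;python3 look.py wrist w13.png
```

```text
t 18.95 pos [ 0.4417 -0.1259  0.0855] toolx yaw -68.5 w 0.0224 q7 [-0.31  0.61  0.63  2.17 -0.68  0.57 -0.37]
shift cm [-23.71 -24.11  -4.36]  turns: [(0, [-0.2, 0.0, -71.0]), (180, [0.0, 0.2, 109.0])]
```

View pics/w13.png

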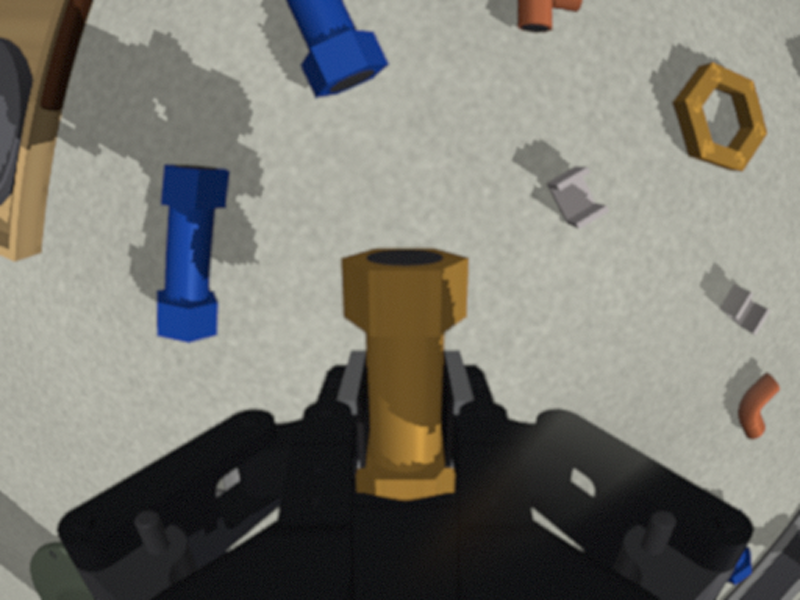

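The connector is held mid-tube, level, with a flat on top. I carry it to the long tub.

Emit:
jog_arm(increments=[{"x": -23.7, "y": -24.1, "z": -4, "wx": 0, "wy": 0, "wz": -71, "claw": 15}, {"x": -23.7, "y": -24.1, "z": -4, "wx": 0, "wy": 0, "wz": -71, "claw": 15}, {"x": -23.7, "y": -24.1, "z": -4, "wx": 0, "wy": 0, "wz": -71, "claw": 15}, {"x": -23.7, "y": -24.1, "z": -4, "wx": 0, "wy": 0, "wz": -71, "claw": 15}, {"x": -23.7, "y": -24.1, "z": -4, "wx": 0, "wy": 0, "wz": -71, "claw": 15}, {"x": -23.7, "y": -24.1, "z": -4, "wx": 0, "wy": 0, "wz": -71, "claw": 15}, {"x": -23.7, "y": -24.1, "z": -3, "wx": 0, "wy": 0, "wz": -71, "claw": 15}, {"x": -23.7, "y": -24.1, "z": -1, "wx": 0, "wy": 0, "wz": -71, "claw": 15}, {"x": -23.7, "y": -24.1, "z": 0, "wx": 0, "wy": 0, "wz": -71, "claw": 15}])

```text
clock: 20.12
position: [0.5799, 0.1816, 0.0898]
tool_rot: [-3.14, -0.004, 0.04]
force: [0.1, -0.1, -1.6]
grip_width: 0.0226
```

```bash
python3 mv.py .579 .183 .014 2.5;python3 look.py wrist w14.png
```

```text
t 20.12 pos [0.5799 0.1816 0.0898] toolx yaw 2.3 w 0.0226 q7 [-0.65  0.71  0.38  1.77 -0.37  0.72 -0.04]
shift cm [-0.12 -0.13  7.58]  turns: [(0, [-0.1, -0.2, -0.2]), (180, [-0.4, 0.1, 179.8])]
```

View pics/w14.png

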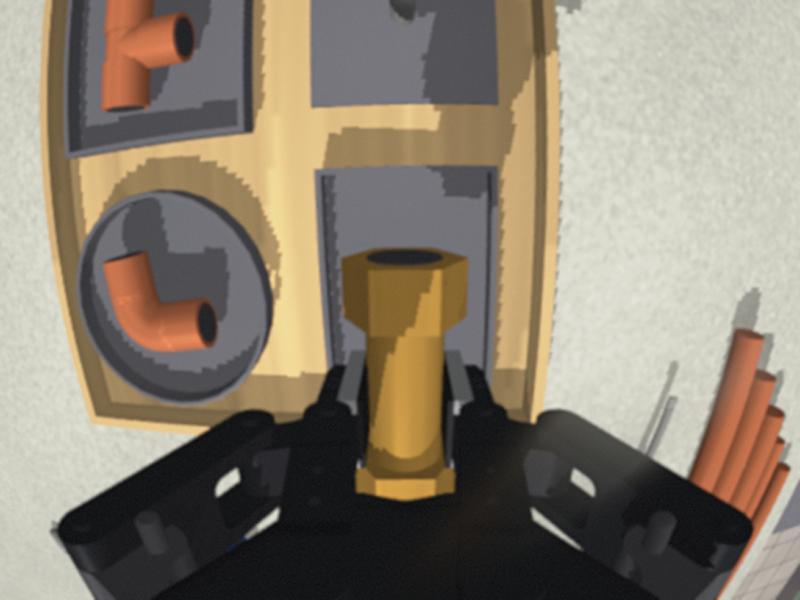

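Centred across the long tub (walls at u 322 to 492 around the jaws at 342 to 470). I lower.

Emit:
jog_arm(increments=[{"x": 0, "y": -0.1, "z": 4, "wx": 0, "wy": 0, "wz": 0, "claw": 15}, {"x": 0, "y": -0.1, "z": 6.5, "wx": 0, "wy": 0, "wz": 0, "claw": 15}, {"x": 0, "y": -0.1, "z": 7.5, "wx": 0, "wy": 0, "wz": 0, "claw": 15}, {"x": 0, "y": -0.1, "z": 7.7, "wx": 0, "wy": 0, "wz": 0, "claw": 15}, {"x": 0, "y": -0.1, "z": 7.7, "wx": 0, "wy": 0, "wz": 0, "claw": 15}])

```text
clock: 20.8
position: [0.5802, 0.1826, 0.0126]
tool_rot: [-3.141, -0.004, 0.04]
force: [-0.2, -0.3, -2.1]
grip_width: 0.022
```

Emit:
jog_arm(increments=[{"x": 0, "y": 0, "z": 0.1, "wx": 0, "wy": 0, "wz": 0, "claw": 15}, {"x": 0, "y": 0, "z": 0.2, "wx": 0, "wy": 0, "wz": 0, "claw": 15}, {"x": 0, "y": 0, "z": 0.2, "wx": 0, "wy": 0, "wz": 0, "claw": 15}])

```text
clock: 21.18
position: [0.5807, 0.1827, 0.0119]
tool_rot: [-3.14, -0.005, 0.04]
force: [-5.2, -1.1, 16.9]
grip_width: 0.0224
```

Contact. I release to 42% and rise.

Emit:
jog_arm(increments=[{"x": 0, "y": 0, "z": 0, "wx": 0, "wy": 0, "wz": 0, "claw": 35}, {"x": 0, "y": 0, "z": -0.1, "wx": 0, "wy": 0, "wz": 0, "claw": 42}, {"x": 0, "y": 0, "z": -0.1, "wx": 0, "wy": 0, "wz": 0, "claw": 42}, {"x": 0, "y": 0, "z": -1.5, "wx": 0, "wy": 0, "wz": 0, "claw": 42}, {"x": 0, "y": 0, "z": -6, "wx": 0, "wy": 0, "wz": 0, "claw": 42}, {"x": 0, "y": 0, "z": -12, "wx": 0, "wy": 0, "wz": 0, "claw": 42}, {"x": 0, "y": 0, "z": -12, "wx": 0, "wy": 0, "wz": 0, "claw": 84}])

```text
clock: 22.05
position: [0.5822, 0.1829, 0.137]
tool_rot: [-3.137, -0.011, 0.039]
force: [0.3, -0.3, -0.8]
grip_width: 0.0528
```

```bash
for a in 12.4 72.4 132.4; do python3 mv.py .606 -.2503 .12 $a; done; python3 look.py wrist w15.png
```

```text
t 22.05 pos [0.5822 0.1829 0.137 ] toolx yaw 2.3 w 0.0528 q7 [-0.68  0.65  0.41  1.75 -0.34  0.81 -0.06]
shift cm [ 0.65 43.39  1.51]  turns: [(0, [-0.2, -0.7, -10.1]), (180, [-1.0, 0.3, 169.9])]
t 22.05 pos [0.5822 0.1829 0.137 ] toolx yaw 2.3 w 0.0528 q7 [-0.68  0.65  0.41  1.75 -0.34  0.81 -0.06]
shift cm [ 0.65 43.39  1.51]  turns: [(0, [0.2, -0.7, -70.1]), (180, [-0.8, -0.2, 109.9])]
t 22.05 pos [0.5822 0.1829 0.137 ] toolx yaw 2.3 w 0.0528 q7 [-0.68  0.65  0.41  1.75 -0.34  0.81 -0.06]
shift cm [ 0.65 43.39  1.51]  turns: [(0, [0.6, -0.6, -130.1]), (180, [-0.5, -0.5, 49.9])]
```

View pics/w15.png

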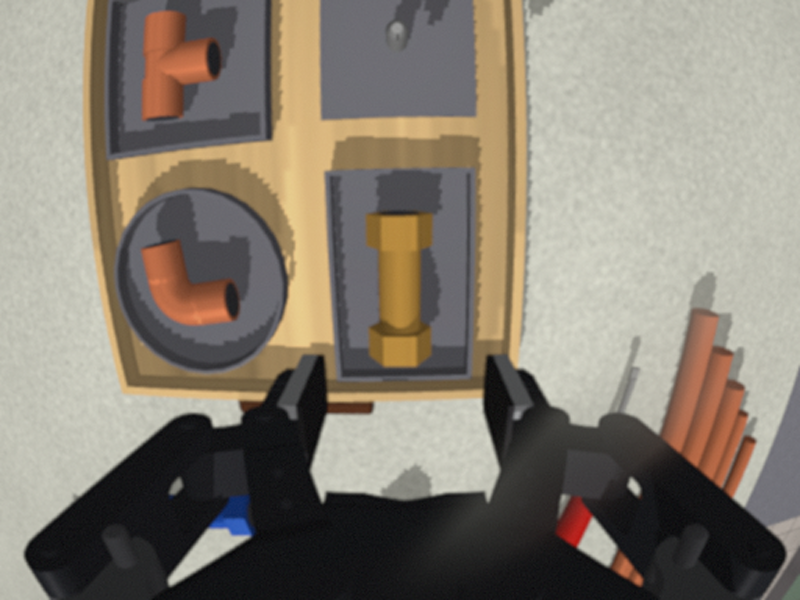

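The connector lies flat in the long tub (400,290), with the tee and elbow in place. Last, the nut, gripped across flats at yaw ≈12°.

Emit:
jog_arm(increments=[{"x": 0.6, "y": 43.4, "z": 0, "wx": 0, "wy": -0.7, "wz": -10, "claw": 90}, {"x": 0.6, "y": 43.4, "z": 0, "wx": 0, "wy": -0.7, "wz": -10, "claw": 90}, {"x": 0.6, "y": 43.4, "z": 0, "wx": 0, "wy": -0.7, "wz": -10, "claw": 90}, {"x": 0.6, "y": 43.4, "z": 0, "wx": 0, "wy": -0.7, "wz": -10, "claw": 90}, {"x": 0.6, "y": 43.4, "z": 0, "wx": 0, "wy": -0.7, "wz": -10, "claw": 90}, {"x": 0.6, "y": 43.4, "z": 1, "wx": 0, "wy": -0.7, "wz": -10, "claw": 90}, {"x": 0.6, "y": 43.4, "z": 2, "wx": 0, "wy": -0.7, "wz": -10, "claw": 90}, {"x": 0.6, "y": 43.4, "z": 3, "wx": 0, "wy": -0.7, "wz": -10, "claw": 90}, {"x": 0.6, "y": 43.4, "z": 3.5, "wx": 0, "wy": -0.7, "wz": -10, "claw": 90}])

```text
clock: 23.22
position: [0.604, -0.2498, 0.0969]
tool_rot: [-3.137, 0.005, 0.214]
force: [0.4, 0.3, 0.0]
grip_width: 0.0768
```

```bash
python3 look.py wrist w16.png nut .606 -.2503 0 12.4;python3 mv.py .606 -.2503 .002 12.4; python3 - <<'E'
import pickle
from models import *
f=pickle.load(open("last_wrist.pkl","rb"));p,c=fit("nut","br",[(Cam(f,True),f["pixels"])],(.606,-.2503),0,[.2],pad=40);print(p[:2],math.degrees(p[2]),c)
E
```

```text
t 23.27 pos [ 0.6042 -0.249   0.0968] toolx yaw 12.3 w 0.0768 q7 [ 0.1   0.75  0.32  1.63 -0.3   0.82  0.76]
shift cm [0.19 0.21 9.48]  turns: [(0, [-0.3, 0.3, -0.1]), (180, [0.4, 0.4, 179.9])]
[ 0.60501551 -0.24822374] 12.978989195965696 [np.float64(0.04533719493019139)]
```

View pics/w16.png

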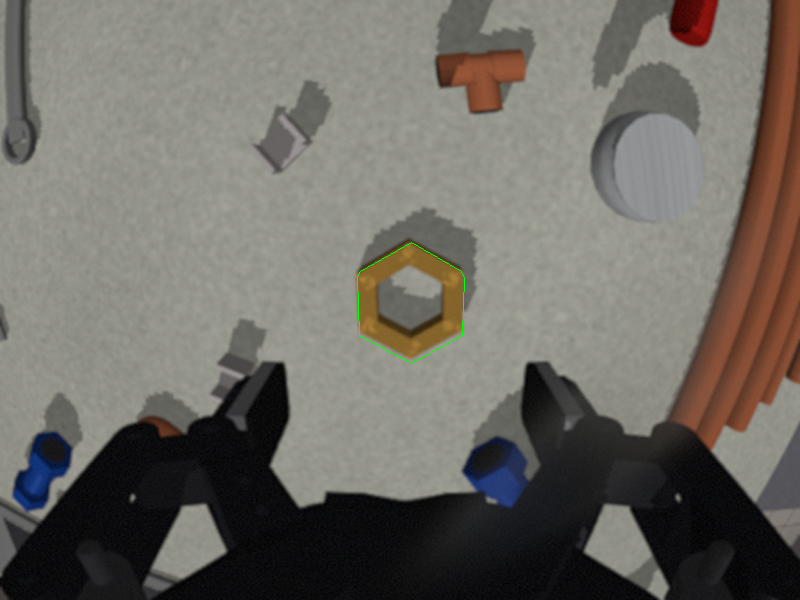

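The nut is at (410,300), the overlay fits, and it sits centred between the fingers. I descend and grip.

Emit:
jog_arm(increments=[{"x": 0.1, "y": 0.1, "z": 4, "wx": 0, "wy": 0, "wz": -0.5, "claw": 90}, {"x": 0.1, "y": 0.1, "z": 8, "wx": 0, "wy": 0, "wz": -0.5, "claw": 90}, {"x": 0.1, "y": 0.1, "z": 9.5, "wx": 0, "wy": 0, "wz": -0.5, "claw": 85}, {"x": 0.1, "y": 0.1, "z": 9.6, "wx": 0, "wy": 0, "wz": -0.5, "claw": 75}, {"x": 0.1, "y": 0.1, "z": 9.6, "wx": 0, "wy": 0, "wz": -0.5, "claw": 50}, {"x": 0.1, "y": 0.1, "z": 9.6, "wx": 0, "wy": 0, "wz": -0.5, "claw": 50}, {"x": 0.1, "y": 0.1, "z": 9.6, "wx": 0, "wy": 0, "wz": -0.5, "claw": 50}, {"x": 0.1, "y": 0.1, "z": 9.6, "wx": 0, "wy": 0, "wz": -0.5, "claw": 50}], squeeze=50)

```text
clock: 24.28
position: [0.6058, -0.2496, 0.0024]
tool_rot: [-3.138, 0.003, 0.224]
force: [-1.5, 0.9, 9.4]
grip_width: 0.0523
```

```bash
python3 mv.py .574 .3235 .15 2.5;python3 look.py wrist w17.png
```

```text
t 24.27 pos [ 0.6058 -0.2496  0.0024] toolx yaw 12.8 w 0.0523 q7 [ 0.13  0.88  0.27  1.65 -0.34  0.66  0.8 ]
shift cm [  9.6  -56.63 -14.57]  turns: [(0, [-0.2, 0.2, 10.3]), (180, [-0.3, -0.3, -169.7])]
```

View pics/w17.png

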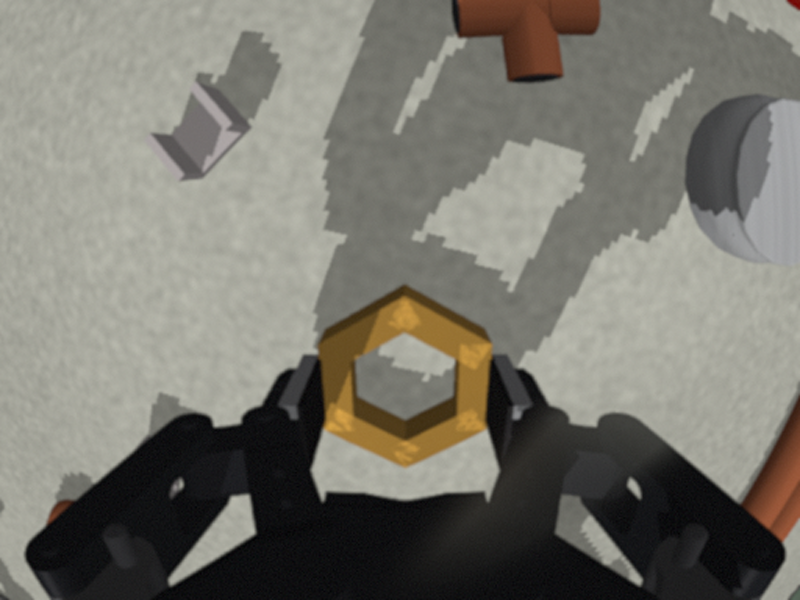

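Emit:
jog_arm(increments=[{"x": 0, "y": 0, "z": -1, "wx": 0, "wy": 0, "wz": 0, "claw": 50}, {"x": 0, "y": 0, "z": -4, "wx": 0, "wy": 0, "wz": 0, "claw": 50}, {"x": 0, "y": 0, "z": -9, "wx": 0, "wy": 0, "wz": 0, "claw": 50}])

```text
clock: 24.7
position: [0.6055, -0.2496, 0.0933]
tool_rot: [-3.137, 0.004, 0.224]
force: [0.6, 0.6, -0.3]
grip_width: 0.0524
```

```bash
python3 mv.py .574 .3235 .12 2.5;python3 look.py wrist w18.png
```

```text
t 24.7 pos [ 0.6055 -0.2496  0.0933] toolx yaw 12.8 w 0.0524 q7 [ 0.1   0.76  0.32  1.63 -0.3   0.81  0.77]
shift cm [  9.66 -56.59  -2.45]  turns: [(0, [-0.2, 0.3, 10.3]), (180, [-0.4, -0.4, -169.7])]
```

View pics/w18.png

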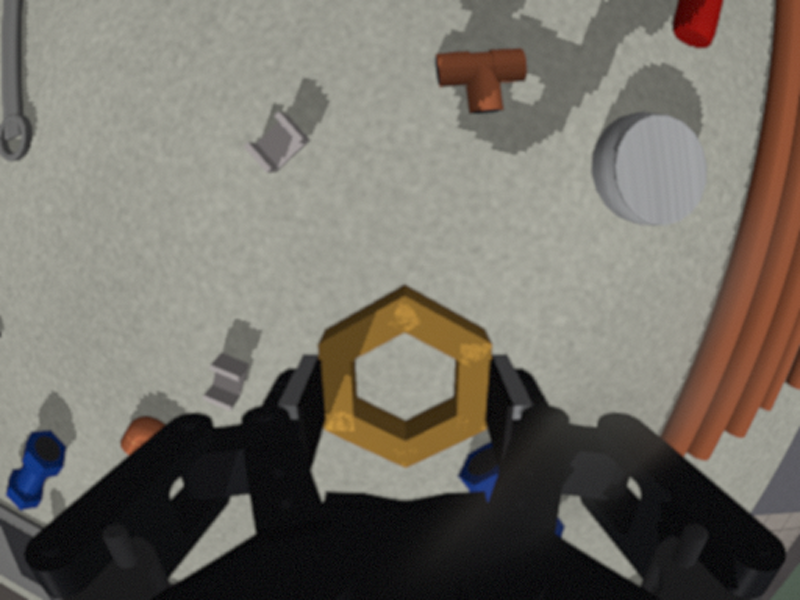

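The nut is held level and unslipped. I carry it to the peg at z ≈ 0.125.

Emit:
jog_arm(increments=[{"x": 9.7, "y": -56.6, "z": -4, "wx": 0, "wy": 0.3, "wz": 10.3, "claw": 50}, {"x": 9.7, "y": -56.6, "z": -4, "wx": 0, "wy": 0.3, "wz": 10.3, "claw": 50}, {"x": 9.7, "y": -56.6, "z": -4, "wx": 0, "wy": 0.3, "wz": 10.3, "claw": 50}, {"x": 9.7, "y": -56.6, "z": -4, "wx": 0, "wy": 0.3, "wz": 10.3, "claw": 50}, {"x": 9.7, "y": -56.6, "z": -4, "wx": 0, "wy": 0.3, "wz": 10.3, "claw": 50}, {"x": 9.7, "y": -56.6, "z": -4, "wx": 0, "wy": 0.3, "wz": 10.3, "claw": 50}, {"x": 9.7, "y": -56.6, "z": -4, "wx": 0, "wy": 0.3, "wz": 10.3, "claw": 50}, {"x": 9.7, "y": -56.6, "z": -4, "wx": 0, "wy": 0.3, "wz": 10.3, "claw": 50}, {"x": 9.7, "y": -56.6, "z": -3, "wx": 0, "wy": 0.3, "wz": 10.3, "claw": 50}, {"x": 9.7, "y": -56.6, "z": -2, "wx": 0, "wy": 0.3, "wz": 10.3, "claw": 50}])

```text
clock: 26.0
position: [0.5762, 0.3277, 0.1217]
tool_rot: [-3.138, -0.01, 0.05]
force: [0.2, -0.6, -1.4]
grip_width: 0.0528
```

```bash
python3 mv.py .574 .3235 .06 2.5;python3 look.py wrist w19.png
```

```text
t 26.0 pos [0.5762 0.3277 0.1217] toolx yaw 2.8 w 0.0528 q7 [-0.88  0.75  0.43  1.61 -0.38  0.86 -0.25]
shift cm [-0.3   0.43  6.16]  turns: [(0, [-0.2, -0.5, 0.3]), (180, [0.9, -0.4, -179.6])]
```

View pics/w19.png

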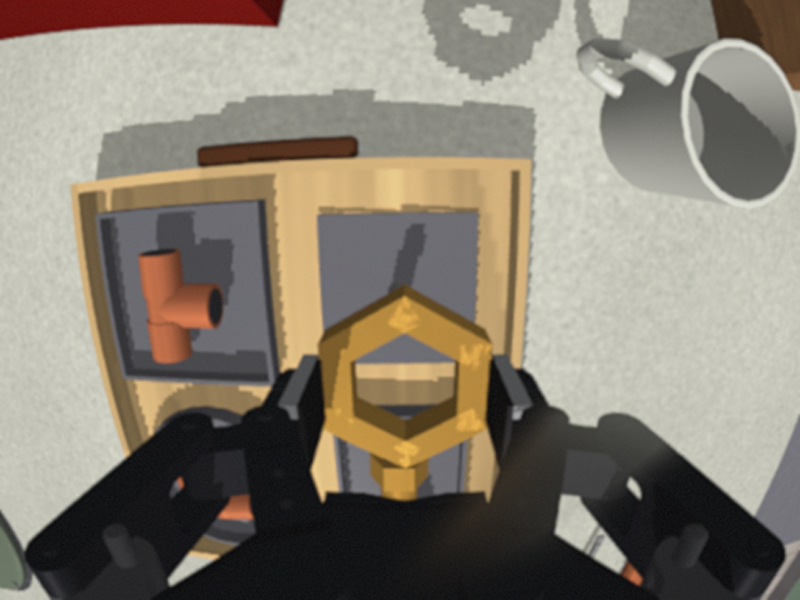

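```bash
python3 - <<'E'
import pickle
from h import *
f=pickle.load(open("last_wrist.pkl","rb"));c=Cam(f,True)
A=c.at(318/1.5625,212/1.5625,.009);B=c.at(478/1.5625,210/1.5625,.009);C=c.at(477/1.5625,355/1.5625,.009)
print(A,B,np.linalg.norm(A-B));d=(B-A)/np.linalg.norm(B-A);n=np.array([d[1],-d[0],0]);print("centre",(A+B)/2+n*.045, "yaw",math.degrees(math.atan2(d[1],d[0])))
f=pickle.load(open("fr0.pkl","rb"))["top"];c=Cam(f)
print([c.at(75+u/5-.5,135+v/5-.5,.009) for u,v in [(138,143),(302,133),(305,288),(140,300)]])
E
python3 - <<'E'
# plate edge at caddy in earlier wrist view w15 (peg top visible at (397,35) z=.039)
E
```

```text
[0.52602603 0.36992307 0.009     ] [0.6148343 0.3752533 0.009    ] 0.08896808166348094
centre [0.57312619 0.32766902 0.009     ] yaw 3.4347409024285867
[array([0.61597967, 0.37077885, 0.009     ]), array([0.61916694, 0.27836241, 0.009     ]), array([0.53066288, 0.27420909, 0.009     ]), array([0.52639433, 0.36578842, 0.009     ])]
```

Plate centre from the wrist view is (0.573,0.328) and from the top view (0.573,0.322). I use (0.573,0.325); the play is ±11 mm.

Emit:
jog_arm(increments=[{"x": -0.3, "y": 0.25, "z": 3, "wx": 0, "wy": -0.5, "wz": 0, "claw": 50}, {"x": -0.3, "y": 0.25, "z": 5.5, "wx": 0, "wy": -0.5, "wz": 0, "claw": 50}, {"x": -0.3, "y": 0.25, "z": 6.5, "wx": 0, "wy": -0.5, "wz": 0, "claw": 50}, {"x": -0.3, "y": 0.25, "z": 6.5, "wx": 0, "wy": -0.5, "wz": 0, "claw": 50}])

```text
clock: 26.55
position: [0.5738, 0.3229, 0.0551]
tool_rot: [-3.14, 0.001, 0.047]
force: [0.2, 0.5, -0.9]
grip_width: 0.0526
```

```bash
python3 mv.py .5735 .325 .012 2.5;python3 look.py wrist w20.png
```

```text
t 26.55 pos [0.5738 0.3229 0.0551] toolx yaw 2.7 w 0.0526 q7 [-0.84  0.83  0.39  1.64 -0.42  0.76 -0.21]
shift cm [-0.01 -0.2   4.31]  turns: [(0, [-0.1, 0.1, 0.2]), (180, [-0.1, -0.2, -179.8])]
```

View pics/w20.png

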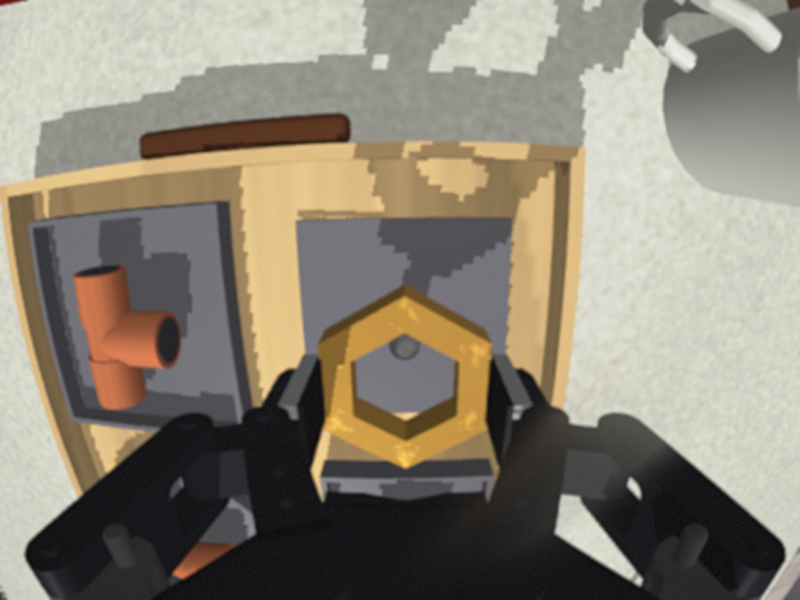

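```bash
python3 - <<'E'
import pickle
from h import *
f=pickle.load(open("last_wrist.pkl","rb"));c=Cam(f,True)
print(c.at(405/1.5625,347/1.5625,.039))
E
```

```text
[0.57292385 0.32722792 0.039     ]
```

The peg top shows inside the nut's hole at (405,347), i.e. at (0.573,0.327). I shift 0.3 cm and lower over it.

Emit:
jog_arm(increments=[{"x": 0, "y": -0.3, "z": 0, "wx": 0, "wy": 0, "wz": 0, "claw": 50}, {"x": 0, "y": -0.3, "z": 1, "wx": 0, "wy": 0, "wz": 0, "claw": 50}, {"x": 0, "y": -0.3, "z": 2, "wx": 0, "wy": 0, "wz": 0, "claw": 50}, {"x": 0, "y": -0.3, "z": 3, "wx": 0, "wy": 0, "wz": 0, "claw": 50}, {"x": 0, "y": -0.3, "z": 4, "wx": 0, "wy": 0, "wz": 0, "claw": 50}, {"x": 0, "y": -0.3, "z": 4.3, "wx": 0, "wy": 0, "wz": 0, "claw": 50}])

```text
clock: 27.35
position: [0.5736, 0.3261, 0.0117]
tool_rot: [-3.14, 0.001, 0.048]
force: [0.7, -0.7, -0.6]
grip_width: 0.0526
```

```bash
python3 mv.py .5735 .326 .011 2.5;python3 look.py wrist w21.png
```

```text
t 27.35 pos [0.5736 0.3261 0.0117] toolx yaw 2.7 w 0.0526 q7 [-0.83  0.89  0.36  1.64 -0.44  0.69 -0.2 ]
shift cm [-0.01  0.01  0.07]  turns: [(0, [-0.1, 0.1, 0.2]), (180, [-0.1, -0.2, -179.8])]
```

View pics/w21.png

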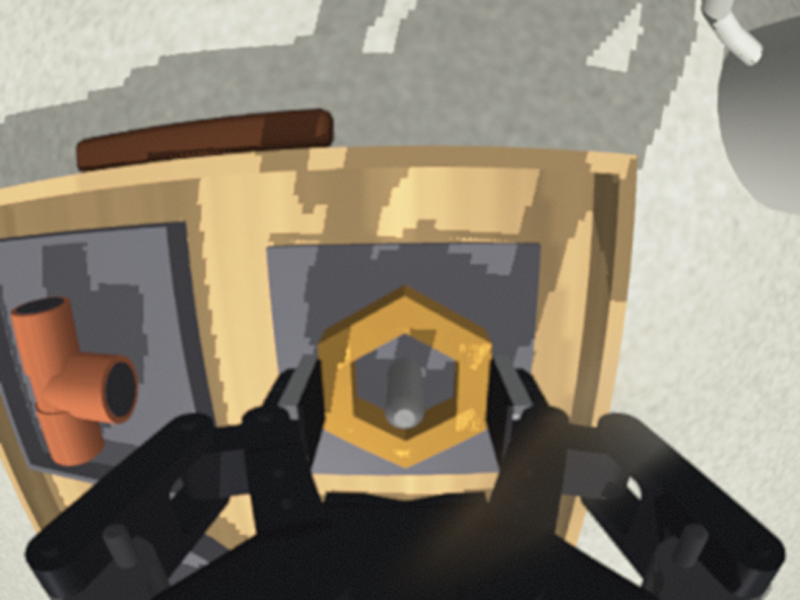

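The peg stands through the middle of the nut. I lower the last millimetre, release and rise.

Emit:
jog_arm(increments=[{"x": 0, "y": 0, "z": 0.1, "wx": 0, "wy": 0, "wz": 0, "claw": 50}, {"x": 0, "y": 0, "z": 0.15, "wx": 0, "wy": 0, "wz": 0, "claw": 65}, {"x": 0, "y": 0, "z": 0.1, "wx": 0, "wy": 0, "wz": 0, "claw": 76}, {"x": 0, "y": 0, "z": 0, "wx": 0, "wy": 0, "wz": 0, "claw": 76}, {"x": 0, "y": 0, "z": -1.5, "wx": 0, "wy": 0, "wz": 0, "claw": 76}, {"x": 0, "y": 0, "z": -6, "wx": 0, "wy": 0, "wz": 0, "claw": 76}, {"x": 0, "y": 0, "z": -12, "wx": 0, "wy": 0, "wz": 0, "claw": 76}, {"x": 0, "y": 10, "z": -14, "wx": 0, "wy": 0, "wz": 0, "claw": 76}, {"x": 0, "y": 20, "z": -14, "wx": 0, "wy": 0, "wz": 0, "claw": 76}, {"x": 0, "y": 20, "z": -14, "wx": 0, "wy": 0, "wz": 0, "claw": 76}])

```text
clock: 28.65
position: [0.5827, 0.1382, 0.1522]
tool_rot: [-3.139, -0.0, 0.048]
force: [2.1, 0.2, -0.3]
grip_width: 0.0648
```

```bash
python3 mv.py .5735 .1 .2 2.5;python3 look.py wrist w22.png; python3 look.py scene s22.png; python3 look.py top t22.png
```

```text
t 28.65 pos [0.5827 0.1382 0.1522] toolx yaw 2.7 w 0.0648 q7 [-0.63  0.62  0.45  1.76 -0.35  0.84  0.02]
shift cm [-1.1   3.76 -4.79]  turns: [(0, [-0.1, -0.0, 0.2]), (180, [0.0, -0.2, -179.8])]
```

View pics/w22.png

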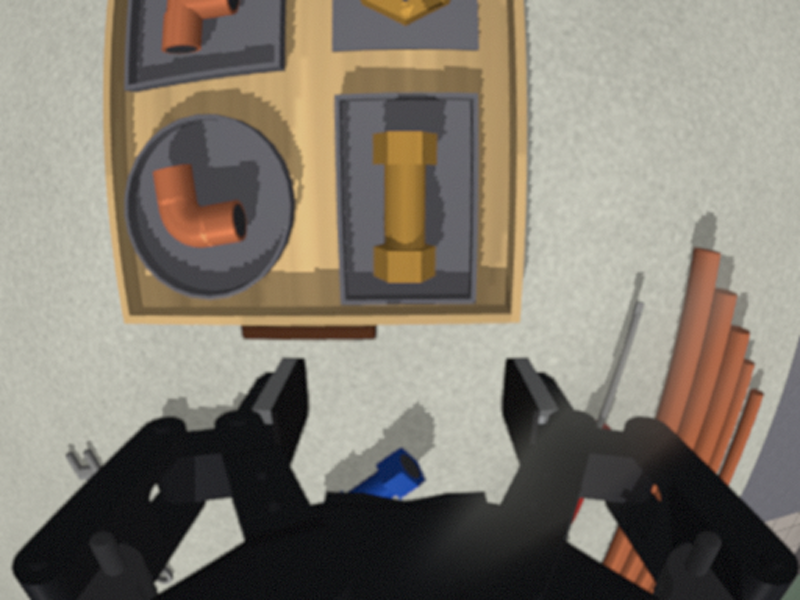

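View pics/s22.png

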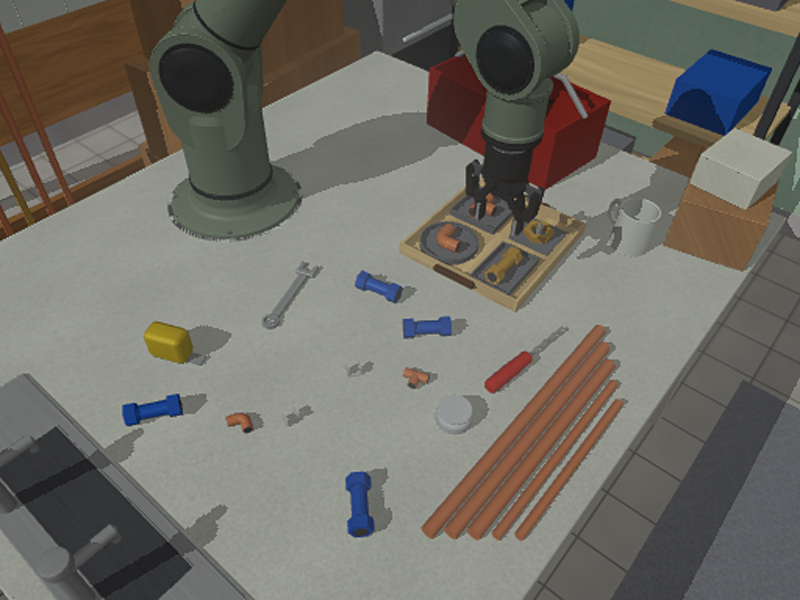

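The elbow and connector are well placed; the small parts are unmoved. The gripper hides part of the caddy, so I move clear and check the nut.

Emit:
jog_arm(increments=[{"x": 0, "y": 6, "z": -4, "wx": 0, "wy": 0, "wz": 0, "claw": 76}, {"x": 0, "y": 12, "z": -8, "wx": 0, "wy": 0, "wz": 0, "claw": 76}, {"x": 0, "y": 18, "z": -10, "wx": 0, "wy": 0, "wz": 0, "claw": 76}, {"x": 0, "y": 24, "z": -10, "wx": 0, "wy": 0, "wz": 0, "claw": 76}, {"x": 0, "y": 24, "z": -10, "wx": 0, "wy": 0, "wz": 0, "claw": 76}])

```text
clock: 29.42
position: [0.5933, -0.1067, 0.2534]
tool_rot: [-3.141, -0.002, 0.039]
force: [-1.1, 0.5, -0.4]
grip_width: 0.0654
```

```bash
python3 - <<'E'
from workcell import bot
import cv2
from h import *
a=bot.grab_frame("scene")["pixels"][105:205,250:385,::-1];b=bot.grab_frame("top")["pixels"][135:265,75:210,::-1]
cv2.imwrite("pics/fin_scene.png",cv2.convertScaleAbs(cv2.resize(a,None,fx=5.5,fy=5.5,interpolation=cv2.INTER_CUBIC),alpha=1.4,beta=20))
cv2.imwrite("pics/fin_top.png",cv2.convertScaleAbs(cv2.resize(b,None,fx=4.5,fy=4.5,interpolation=cv2.INTER_CUBIC),alpha=1.5,beta=20))
E
```

```text
(no output)
```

View pics/fin_scene.png

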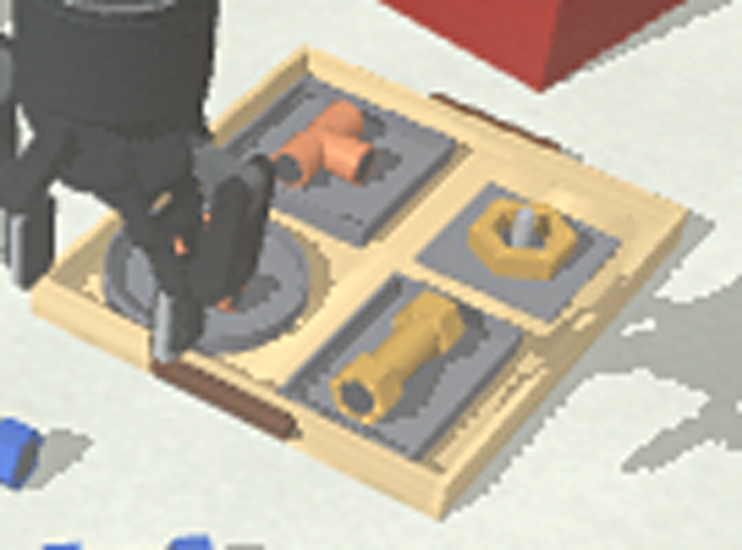

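View pics/fin_top.png

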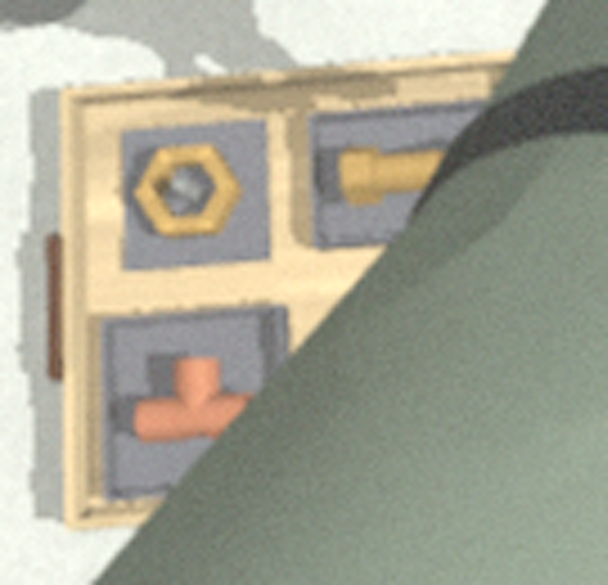

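The nut lies flat on its plate around the peg (scene crop (525,238), top crop (187,190)). The tee and connector lie flat in their tubs, and the elbow was seen flat earlier. I let the arm settle and hand in.

Emit:
jog_arm(increments=[{"x": 0, "y": 0, "z": 0, "wx": 0, "wy": 0, "wz": 0, "claw": 76}, {"x": 0, "y": 0, "z": 0, "wx": 0, "wy": 0, "wz": 0, "claw": 76}])

```text
clock: 29.78
position: [0.5936, -0.1032, 0.2525]
tool_rot: [-3.14, -0.001, 0.042]
force: [-0.0, -1.1, -0.6]
grip_width: 0.0648
```

```bash
python3 -c "
from workcell import bot
print(bot.job_done()); s=bot.observe(); print(s['clock'],s['force'])"
```

```text
the job is handed in; nothing more can be done
None
the job is handed in; nothing more can be done
```

I packed all four fittings in the order asked and handed the job in at about 30 s. The large tee is in the square tub, the large elbow in the round tub, the brass connector in the long tub, and the nut over the peg on its base.

- **Last checks:** The final pictures show the tee and connector lying flat in their tubs and the nut flat on its plate with the peg through it. The arm hid the elbow in those last two pictures. The one just before showed it flat in the round tub, and nothing touched it after that. The small tee and small elbow are where they were.
- **Disagreements:** The grip width read 1.5 to 2 mm under the real size on the tee, connector and nut, and about 4 mm under on the elbow. I re-gripped the elbow lower and it read the same, but nothing slipped on lifting. The top and wrist views put the peg about 5 mm apart in y, so I centred on the peg top seen through the nut's hole. The highest force shown after any move was about 17 N, when setting the connector down.

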